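Put the washed cutlery away in its bins

ROBOT

A 6-joint arm with a two-finger parallel gripper is mounted at the origin on the work surface. World frame = base frame: x ahead of the robot, y to its left, z up, the work surface at z = 0. Lengths are in m, angles in rad, forces in N, time in s.
With the tool pointing down it reaches from about 0.25 to 0.725 m from the base axis. Payload 4 kg.
Tool frame: the origin (TCP) lies midway between the tips of the shut fingers; the grasp point (between the pads) lies 19 mm behind it; z points along the fingers, y is the line along which they close (so a half turn about z gives the same grasp; the last joint's range is limited). The gripper opens to 85 mm and grips with 20 to 120 N. Pads are 22 mm wide; open, the fingers measure 114 mm over their backs; the gripper's body (76 mm by 85 mm) begins 54 mm behind the grasp point. The pads swing forward as they close: fully open they stand 13 mm farther back than shut.
Start: joints at [-1.253, 0.241, 0.005, 1.335, 0, 1.571], TCP at [0.156, -0.475, 0.231] pointing down, gripper open.
Joint ranges: [-2.72, 2.72], [-1.05, 1.87], [-1.09, 1.28], [-1.99, 2.15], [-1.42, 1.44], [-3.14, 3.14]. Speed limits (rad/s): [2.79, 2.79, 3.14, 3.14, 3.14, 3.14].

INTERFACE

Orientations are given as a unit quaternion [x, y, z, w].
In Python, from workcell import bot, camera, job_done gives the robot as it stands.
- The arm moves only by the tool carry_out, never from a script. Its argument "plan" is a list of rows, each an object of numbers: "dx", "dy", "dz": the shift along the tool's x, y, z in mm; "twist": the turn about the tool's z in degrees; "fingers": the closure, from -1 (fully open) to 1 (shut). In form: [{"dx": .., "dy": .., "dz": .., "twist": .., "fingers": ..}, ...]. A call has exactly 5 rows; each row is the pose to reach, as a shift and turn from the pose commanded when the call began, along the tool's axes at that moment; what a row does not reach only later rows make up. A row lasts 1/12 s, in which the tool goes at most 41.7 mm and 7.16 degrees, less where a joint would pass 70% of its speed; a pose out of reach is approached as far as the arm can. A call with a gripper value outside its range is refused whole. The fingers move at their own pace and stop on an object; the grip force is fixed at half the most. Time passes only in rows, so rows that repeat a pose let the fingers close, or fill a call up. It gives the time, the measured TCP pose, the force, the opening and the grip force at its end, in the units of the state.
- bot.get_obs(): the state, without advancing time (a new reading comes with each control period).
- camera(name): name is "scene" or "side" or "wrist"; returns a dict with "image" (480x640x3 uint8, red, green, blue), "intrinsics" (3x3 intrinsics, pixels), "eye" and "attitude" of the camera in the world. Camera axes: x right, y down, z forward; pixel columns grow to the right and rows downward; lengths in m; the calibration is good to about 2 mm. A picture is of the moment at which its call begins. There is no depth.
- job_done(): hands the job in; it is judged then, once.
The state is a dict: "clock": time; "joint_pos": joint angles; "joint_vel": joint speeds; "tau": joint torques, N m; "eef_pos": TCP position; "tool_rot": TCP orientation; "ft_force": force on the tool from outside, world axes, zero at the start; "ft_torque": the same for the moment, N m; "grip_width": finger opening in m; "grasp_force": force on a finger pad.
Only numpy, scipy, OpenCV 4.12 (cv2) and the standard library are available. Lean on these libraries where they do the work, as an engineer would, in place of code of your own. Each camera call takes 0.05 s, during which the arm holds its last target. There are 200 camera calls.

TASK

Put the four washed pieces of cutlery on the drying mat away in the organiser: each goes into the bin that already holds one of its kind (fork, knife, table spoon, teaspoon), lying lengthwise and flat inside the bin (fork and spoons face up), with its head at the same end as the piece already there. Lay them in rather than dropping them from above the rim, and leave the mug and the soap bottle standing where they are.

Things in the scene. Friction and masses are not known exactly. Their poses are not given: they have to be found in the camera images.
- fork: Steel table fork, four tines, 200 mm long, head 25 mm wide; face up on the black drying mat (top 5 mm above the counter). Origin: mid-length, level with its lowest point; +x along it to the head, z up. Handle at the middle 12 mm wide and parallel for 45 mm, 3 mm thick, arched, underside 9 mm above the origin: grip there across y, near its balance. Handle end 20 mm wide.
- knife: Steel table knife, 215 mm long, blade (its head) 20 mm wide, 2 mm thick, lying on its side; on the black drying mat (top 5 mm above the counter). Origin: mid-length, level with its lowest point; +x along it to the head, z up. Its 8 mm thick handle rests flat, from the -x end to 10 mm past the middle, 16 to 18 mm wide: grip it across y at x = -20 mm, where it balances.
- spoon: Steel table spoon, the larger spoon, 200 mm long, bowl (its head) 42 mm wide; face up on the black drying mat (top 5 mm above the counter). Origin: mid-length, level with its lowest point; +x along it to the head, z up. Handle at the middle 12 mm wide and parallel for 45 mm, 3 mm thick, arched, underside 9 mm above the origin: grip there across y, near its balance. Handle end 20 mm wide.
- teaspoon: Steel teaspoon, the smaller spoon, 150 mm long, bowl (its head) 31 mm wide; face up on the black drying mat (top 5 mm above the counter). Origin: mid-length, level with its lowest point; +x along it to the head, z up. Handle at the middle 10 mm wide and parallel for 40 mm, 3 mm thick, arched, underside 8 mm above the origin: grip there across y, near its balance. Handle end 15 mm wide.
- fork_bin: Fixed dark grey bin for forks, known by the loose fork lying in it, lengthwise near its middle, top up to 13 mm above the bin floor. One of four like bins side by side in a tray. Inside 240 x 84 mm, 40 deep, walls 3. Origin: on the inner floor (9 mm above the counter) at the middle of one end wall; bin middle at x = -120 mm, z up. The stored piece's head is at this end, handle towards -x.
- knife_bin: Fixed dark grey bin for knives, known by the loose knife lying in it, lengthwise near its middle, top up to 13 mm above the bin floor. One of four like bins side by side in a tray. Inside 240 x 84 mm, 40 deep, walls 3. Origin: on the inner floor (9 mm above the counter) at the middle of one end wall; bin middle at x = -120 mm, z up. The stored piece's head is at this end, handle towards -x.
- spoon_bin: Fixed dark grey bin for spoons, known by the loose spoon lying in it, lengthwise near its middle, top up to 13 mm above the bin floor. One of four like bins side by side in a tray. Inside 240 x 84 mm, 40 deep, walls 3. Origin: on the inner floor (9 mm above the counter) at the middle of one end wall; bin middle at x = -120 mm, z up. The stored piece's head is at this end, handle towards -x.
- teaspoon_bin: Fixed dark grey bin for teaspoons, known by the loose teaspoon lying in it, lengthwise near its middle, top up to 13 mm above the bin floor. One of four like bins side by side in a tray. Inside 240 x 84 mm, 40 deep, walls 3. Origin: on the inner floor (9 mm above the counter) at the middle of one end wall; bin middle at x = -120 mm, z up. The stored piece's head is at this end, handle towards -x.
- mug: White mug, 80 mm across, 95 mm high, standing beyond the work, not to be touched. Origin: centre of its base.
- soap_bottle: Green washing-up liquid bottle with a white cap, 66 mm across, 192 mm high, standing beyond the work, not to be touched. Origin: centre of its base.
Not all that is in view belongs to the job. Leave any green or red look-alike of the teaspoon alone. Leave any yellow look-alike of the fork alone.

How it is judged:
At the end, for the whole second after the job is handed in: Each piece lies inside its own kind's bin: middle within 40 mm of the centre line and between the end walls, under 32 mm above the bin floor, along the bin within 0.45 rad, flat within 0.6 rad (knife either side up), head at the stored piece's head end, at rest (x of fork in the frame of fork_bin between -0.143 and -0.097 m and y of fork in the frame of fork_bin between -0.04 and 0.04 m and z of fork in the frame of fork_bin below 0.032 m and x of fork_bin in the frame of fork above 0 m and angle between the x axis of fork and the x axis of fork_bin, either way round below 0.45 rad and angle between each of fork, spoon, teaspoon's own z axis and vertical below 0.6 rad and linear speed of each of fork, knife, spoon, teaspoon below 0.02 m/s and x of knife in the frame of knife_bin between -0.1355 and -0.1045 m and y of knife in the frame of knife_bin between -0.04 and 0.04 m and z of knife in the frame of knife_bin below 0.032 m and x of knife_bin in the frame of knife above 0 m and angle between the x axis of knife and the x axis of knife_bin, either way round below 0.45 rad and (angle between knife's own z axis and vertical below 0.6 rad or angle between knife's own z axis and vertical above 2.54 rad) and x of spoon in the frame of spoon_bin between -0.143 and -0.097 m and y of spoon in the frame of spoon_bin between -0.04 and 0.04 m and z of spoon in the frame of spoon_bin below 0.032 m and x of spoon_bin in the frame of spoon above 0 m and angle between the x axis of spoon and the x axis of spoon_bin, either way round below 0.45 rad and x of teaspoon in the frame of teaspoon_bin between -0.168 and -0.072 m and y of teaspoon in the frame of teaspoon_bin between -0.04 and 0.04 m and z of teaspoon in the frame of teaspoon_bin below 0.032 m and x of teaspoon_bin in the frame of teaspoon above 0 m and angle between the x axis of teaspoon and the x axis of teaspoon_bin, either way round below 0.45 rad); the robot touches nothing.
It fails at once if the mug is shifted by more than 25 mm or tipped (distance of mug from where it was at the start of the episode above 0.025 m or angle between mug's own z axis and vertical above 0.3 rad).
It fails at once if the soap bottle is shifted by more than 25 mm or tipped (distance of soap_bottle from where it was at the start of the episode above 0.025 m or angle between soap_bottle's own z axis and vertical above 0.3 rad).
It fails at once if a piece of cutlery is let go while more than 70 mm above the counter (dropped in, not laid in) ((height (world z) of fork above 0.07 m and contact force between the fingers and fork below 0.05 N) or (height (world z) of knife above 0.07 m and contact force between the fingers and knife below 0.05 N) or (height (world z) of spoon above 0.07 m and contact force between the fingers and spoon below 0.05 N) or (height (world z) of teaspoon above 0.07 m and contact force between the fingers and teaspoon below 0.05 N)).
It also fails if it takes over 112 s, if anything falls off the work surface, if the arm or the gripper's body presses on something with over 40 N, if the wrist force passes 120 N, or if a joint passes its speed limit or range.

## Working session

There is one attempt and no reset: what is moved stays moved. The work goes in short steps, Python scripts to look and compute and a tool call to move; the robot and the scene stay as the last step left them, time stands still between calls to the robot, and variables do not carry over. Pictures are saved under pics/ and viewed, at most 14 in all, crops included, and the job is handed in when it is done.

Besides the shell and the picture viewer there is one more tool, called after ">>>" in YAML: its name, and indented under it one key for each argument. carry_out: Moves the arm, as the interface text tells. Its arguments: {"type":"object","properties":{"plan":{"type":"array","items":{"type":"object","properties":{"dx":{"type":"number"},"dy":{"type":"number"},"dz":{"type":"number"},"twist":{"type":"number"},"fingers":{"type":"number"}}}}},"required":["plan"]}

```bash
mkdir -p pics
cat > h.py <<'E'
import numpy as np, cv2
from scipy.spatial.transform import Rotation as R
from workcell import bot, camera, job_done
def snap(name, fn):
    c=camera(name); cv2.imwrite('pics/'+fn, c['image'][:,:,::-1]); return c
def rot(c):
    a=np.array(c['attitude'],float)
    return a if a.shape==(3,3) else R.from_quat(a).as_matrix()
def ray(c,px,z):
    K=np.array(c['intrinsics']); d=rot(c)@np.linalg.inv(K)@np.array([px[0],px[1],1.])
    e=np.array(c['eye']); return e+d*(z-e[2])/d[2]
E
python3 - <<'E'
from h import *
import pickle
for n in ['scene','side','wrist']:
    c=snap(n,n+'0.png'); pickle.dump(c,open(n+'0.pkl','wb')); print(n,c['eye'],c['attitude'],c['intrinsics'])
print(bot.get_obs())
E
```

```text
scene [0.96886345 0.80654391 1.08942022] [ 0.25028875  0.90884741 -0.31926489 -0.09706628] [[578.6448669    0.         324.44754382]
 [  0.         578.6448669  237.83173292]
 [  0.           0.           1.        ]]
side [0.05885213 0.77645232 1.0801414 ] [-0.26652862  0.90704242 -0.31239022  0.09299942] [[608.10921136   0.         324.33028679]
 [  0.         608.10921136 233.32944352]
 [  0.           0.           1.        ]]
wrist [ 0.22236876 -0.45376705  0.3728056 ] [ 0.80227625 -0.58019865 -0.0836721   0.11278882] [[378.33094546   0.         325.34409464]
 [  0.         378.33094546 234.94887557]
 [  0.           0.           1.        ]]
{'clock': 0.15, 'joint_pos': array([-1.25299778e+00,  2.41246244e-01,  4.03542336e-03,  1.33523601e+00,
       -1.48405747e-05,  1.57081858e+00]), 'joint_vel': array([-8.19108651e-04, -2.06154690e-03,  3.09817410e-03, -1.79271692e-03,
       -1.48001246e-03,  9.14715425e-05]), 'tau': array([ 1.06141415e-03, -3.72634935e+01,  2.52639055e+01,  1.23491121e-02,
        5.18562558e-05,  6.18657552e-06]), 'eef_pos': array([ 0.15607971, -0.47449586,  0.23061499]), 'tool_rot': array([ 9.87403474e-01,  1.58220411e-01, -1.37916443e-04, -8.13678435e-04]), 'ft_force': array([-0.4732055 , -0.17877969,  0.18979776]), 'ft_torque': array([0.0127467 , 0.04757175, 0.00019449]), 'grasp_force': 0.0, 'grip_width': 0.08543895990979304}
```

View pics/scene0.png

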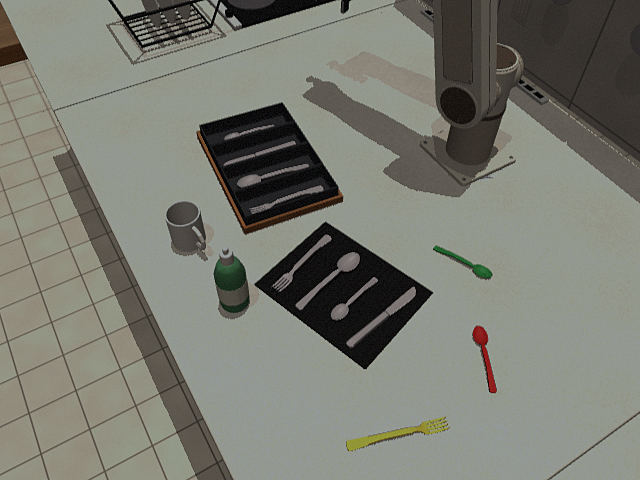

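View pics/side0.png

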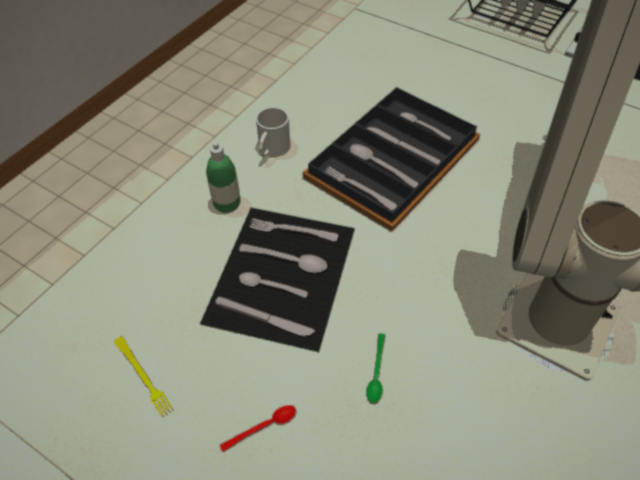

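The scene view shows the tray (bins, far to near: teaspoon, knife, spoon, fork) around px (270,165). On the mat, around (345,295), lie fork, spoon, teaspoon and knife. The coloured look-alikes are off the mat.

```bash
cat > seg.py <<'E'
from h import *
import pickle
def blobs(c,poly,z):
    im=c['image']; m=np.zeros(im.shape[:2],np.uint8); cv2.fillPoly(m,[np.array(poly,np.int32)],1)
    g=im.astype(int); b=((g.min(2)>85)&(m>0)).astype(np.uint8)
    n,l,s,_=cv2.connectedComponentsWithStats(b,connectivity=8); out=[]
    for i in range(1,n):
        if s[i,4]<60: continue
        ys,xs=np.where(l==i); P=np.array([ray(c,(x,y),z)[:2] for x,y in zip(xs,ys)])
        mu=P.mean(0); w,v=np.linalg.eigh(np.cov((P-mu).T)); a=v[:,1]; t=(P-mu)@a; u=(P-mu)@v[:,0]
        mid=mu+a*(t.max()+t.min())/2
        # width at the two halves -> head end
        wl=[np.ptp(u[(t>lo)&(t<hi)]) for lo,hi in [(t.min(),t.min()+.06),(t.max()-.06,t.max())]]
        if wl[0]>wl[1]: a=-a; wl=wl[::-1]
        end=[mid-a*np.ptp(t)/2, mid+a*np.ptp(t)/2]
        out.append((xs.mean(),ys.mean(),mid,np.degrees(np.arctan2(a[1],a[0])),np.ptp(t),wl))
    return out
E
python3 - <<'E'
from seg import *
np.set_printoptions(precision=4,suppress=True)
S={'scene':([(327,225),(430,294),(366,366),(258,285)],[(203,126),(282,108),(337,194),(247,223)]),
 'side':([(253,212),(351,231),(316,346),(206,322)],[(397,95),(472,128),(391,218),(313,172)])}
for n,(mat,tray) in S.items():
    c=pickle.load(open(n+'0.pkl','rb'))
    for nm,p,z in [('mat',mat,.012),('tray',tray,.016)]:
        print(n,nm)
        for o in blobs(c,p,z): print(' px %.0f %.0f'%o[:2],'mid',o[2],'head deg %.1f len %.3f'%(o[3],o[4]),'w',np.array(o[5]))
    print('mat corners',[ray(c,q,.005)[:2] for q in mat]); 
    im=c['image'].astype(int); d=((im.max(2)<70)).astype(np.uint8)
    n_,l,s,ce=cv2.connectedComponentsWithStats(d)
    x,y=np.array(tray).mean(0); 
    i=[k for k in range(1,n_) if s[k,4]>2000 and abs(ce[k]-[x,y]).max()<25]
    for k in i:
        h=cv2.convexHull(np.argwhere(l==k)[:,::-1].astype(np.int32)); ap=cv2.approxPolyN(h,4)[0] if hasattr(cv2,'approxPolyN') else cv2.approxPolyDP(h,6,True)[:,0]
        print('tray quad',ap.tolist(),[ray(c,q,.049)[:2] for q in ap])
    a,b=np.array(tray).min(0)-12,np.array(tray).max(0)+12
    cv2.imwrite('pics/crop_%s.png'%n,cv2.resize(c['image'][a[1]:b[1],a[0]:b[0],::-1],None,fx=4,fy=4,interpolation=cv2.INTER_CUBIC)[:600,:800]); print('crop origin',a)
E
```

```text
scene mat
 px 302 262 mid [0.5807 0.102 ] head deg 21.7 len 0.194 w [0.019  0.0266]
 px 332 276 mid [0.5583 0.1765] head deg -164.0 len 0.203 w [0.0183 0.04  ]
 px 349 302 mid [0.5333 0.2476] head deg 16.4 len 0.146 w [0.013  0.0298]
 px 384 315 mid [0.5053 0.319 ] head deg -169.1 len 0.212 w [0.0156 0.0204]
scene tray
 px 245 132 mid [ 0.4883 -0.3642] head deg -7.5 len 0.143 w [0.0113 0.0178]
 px 260 152 mid [ 0.5025 -0.2701] head deg 175.1 len 0.206 w [0.0122 0.0128]
 px 265 175 mid [ 0.5096 -0.1816] head deg -8.8 len 0.195 w [0.0154 0.0331]
 px 287 198 mid [ 0.52   -0.0862] head deg 175.2 len 0.195 w [0.0188 0.0218]
mat corners [array([0.4734, 0.0332]), array([0.3792, 0.3232]), array([0.6008, 0.3966]), array([0.7   , 0.1061])]
tray quad [[246, 225], [196, 126], [282, 102], [342, 193]] [array([ 0.6577, -0.0315]), array([ 0.6183, -0.418 ]), array([ 0.3657, -0.3926]), array([ 0.4077, -0.0052])]
crop origin [191  96]
side mat
 px 292 229 mid [0.5776 0.1017] head deg 21.8 len 0.198 w [0.0235 0.0279]
 px 292 258 mid [0.5561 0.1758] head deg -164.1 len 0.197 w [0.0203 0.0425]
 px 268 283 mid [0.5304 0.2473] head deg 15.8 len 0.150 w [0.0166 0.0315]
 px 268 317 mid [0.5033 0.3192] head deg -169.5 len 0.214 w [0.0165 0.0225]
side tray
 px 424 124 mid [ 0.4846 -0.3623] head deg -7.6 len 0.151 w [0.0154 0.0235]
 px 403 144 mid [ 0.5006 -0.2683] head deg -4.6 len 0.210 w [0.0164 0.0185]
 px 380 162 mid [ 0.5059 -0.1797] head deg -8.8 len 0.203 w [0.0203 0.0389]
 px 362 188 mid [ 0.516  -0.0851] head deg -5.0 len 0.200 w [0.0231 0.024 ]
mat corners [array([0.689 , 0.1069]), array([0.4696, 0.0324]), array([0.3783, 0.3151]), array([0.5943, 0.3901])]
tray quad [[392, 222], [302, 169], [396, 88], [481, 129]] [array([ 0.3904, -0.0069]), array([ 0.6458, -0.0335]), array([ 0.6027, -0.4138]), array([ 0.3484, -0.3877])]
crop origin [301  83]
```

View pics/crop_scene.png

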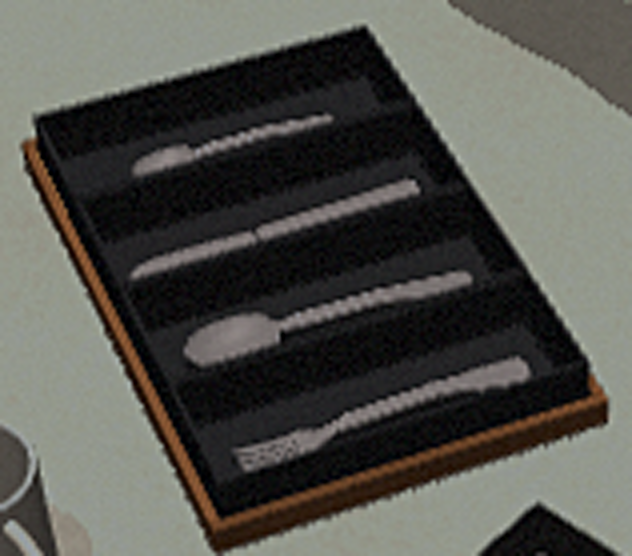

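View pics/crop_side.png

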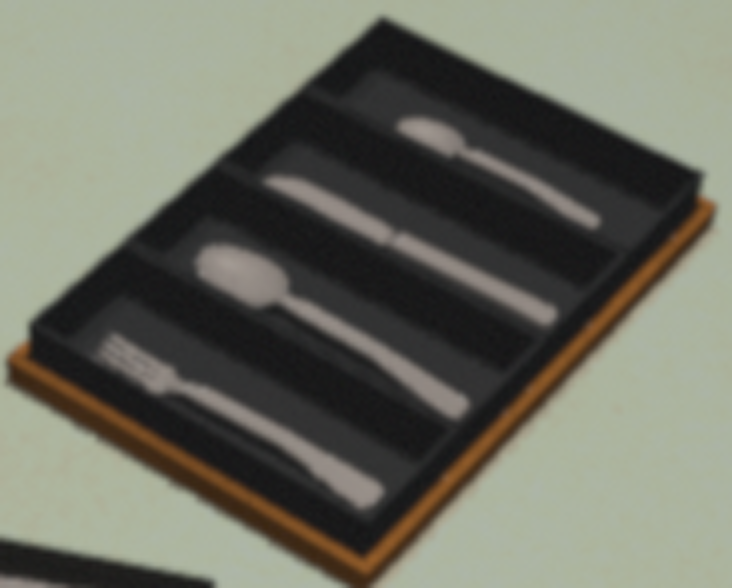

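The crops show every stored head at the left, which is the far +x end. Rim corners at z = 0.049 are scene px (199.8,126), (282.8,103), (338.5,189) and side px (396.5,87.5), (476.5,126.8), (308.5,165.5). Next I fit the tray and compute the targets.

Run:
```python
from seg import *
from scipy.optimize import least_squares
np.set_printoptions(precision=4,suppress=True)
C={n:pickle.load(open(n+'0.pkl','rb')) for n in ['scene','side']}
# local corners (u along +x end, v along +y): far=-y
cor={'A':(.123,-.1755),'B':(-.123,-.1755),'C':(-.123,.1755),'D':(.123,.1755)}
obs=[('scene',(199.8,126),'A'),('scene',(282.8,103),'B'),('scene',(338.5,189),'C'),('side',(396.5,87.5),'A'),('side',(476.5,126.8),'B'),('side',(308.5,165.5),'D')]
def loc(p,q): c,s=np.cos(p[2]),np.sin(p[2]); return np.array([p[0]+c*q[0]-s*q[1],p[1]+s*q[0]+c*q[1]])
f=lambda p:np.concatenate([loc(p,cor[k])-ray(C[n],q,.049)[:2] for n,q,k in obs])
r=least_squares(f,[.5,-.21,-.1]); p=r.x; print('tray',p,np.degrees(p[2]),'res',r.fun.reshape(-1,2)*1000)
for i,k in enumerate(['teaspoon','knife','spoon','fork']): print(k,'bin centre',loc(p,(0,-.1305+.087*i)))
for n,q in [('scene',(187,247)),('scene',(233,312)),('side',(273,150)),('side',(226,207))]: print(n,q,ray(C[n],q,0)[:2])
```

```text
tray [ 0.5041 -0.2215 -0.1091] -6.251574575167634 res [[ -2.0977   3.4467]
 [ -3.2248   4.8965]
 [ -7.0607 -12.5857]
 [  4.6528   6.9585]
 [  1.5362   6.4796]
 [  6.1942  -9.1956]]
teaspoon bin centre [ 0.4899 -0.3513]
knife bin centre [ 0.4993 -0.2648]
spoon bin centre [ 0.5088 -0.1783]
fork bin centre [ 0.5183 -0.0918]
scene (187, 247) [ 0.7944 -0.08  ]
scene (233, 312) [0.7782 0.1388]
side (273, 150) [ 0.7726 -0.0875]
side (226, 207) [0.7542 0.1256]
```

>>> carry_out:
  plan:
    - {"dz": 0, "twist": 7, "fingers": 0}
    - {"dz": 0, "twist": 7, "fingers": 0}
    - {"dz": 0, "twist": 7, "fingers": 0}
    - {"dz": 0, "twist": 7, "fingers": 0}
    - {"dz": 0, "twist": 7, "fingers": 0}

```text
$.plan[0]: bad value
```

```bash
python3 -c "
from workcell import bot
o=bot.get_obs(); print(o['joint_pos'],o['eef_pos'],o['tool_rot'],o['grip_width'],o['clock'])"
```

```text
[-1.25299778e+00  2.41246244e-01  4.03542336e-03  1.33523601e+00
 -1.48405747e-05  1.57081858e+00] [ 0.15607971 -0.47449586  0.23061499] [ 9.87403474e-01  1.58220411e-01 -1.37916443e-04 -8.13678435e-04] 0.08543895990979304 0.15
```

Run:
```python
from seg import *
from scipy.optimize import least_squares
np.set_printoptions(precision=4,suppress=True)
C={n:pickle.load(open(n+'0.pkl','rb')) for n in ['scene','side']}
cor={'A':(1,-1),'B':(-1,-1),'C':(-1,1),'D':(1,1)}
obs=[('scene',(199.8,126),'A'),('scene',(282.8,103),'B'),('scene',(338.5,189),'C'),('side',(396.5,87.5),'A'),('side',(476.5,126.8),'B'),('side',(308.5,165.5),'D')]
def loc(p,q): c,s=np.cos(p[2]),np.sin(p[2]); return np.array([p[0]+c*q[0]-s*q[1],p[1]+s*q[0]+c*q[1]])
f=lambda p:np.concatenate([loc(p,np.array(cor[k])*p[3:])-ray(C[n],q,.049)[:2] for n,q,k in obs])
r=least_squares(f,[.5,-.21,-.1,.123,.18]); p=r.x; print('tray',p,np.degrees(p[2]),'res',r.fun.reshape(-1,2)*1000)
P=(p[4]*2-.09)/3
for i,k in enumerate(['teaspoon','knife','spoon','fork']): print(k,'bin centre',loc(p,(0,P*(i-1.5))))
```

```text
tray [ 0.5044 -0.2188 -0.109   0.1201  0.1837] -6.2436269031157705 res [[-5.5093 -1.632 ]
 [-0.9634 -0.8371]
 [-3.074  -2.101 ]
 [ 1.2411  1.8799]
 [ 3.7976  0.746 ]
 [ 4.508   1.9441]]
teaspoon bin centre [ 0.4893 -0.3567]
knife bin centre [ 0.4993 -0.2648]
spoon bin centre [ 0.5094 -0.1729]
fork bin centre [ 0.5195 -0.081 ]
```

>>> carry_out:
  plan:
    - {"dx": 0, "dy": 0, "dz": 0, "twist": 7, "fingers": 0}
    - {"dx": 0, "dy": 0, "dz": 0, "twist": 7, "fingers": 0}
    - {"dx": 0, "dy": 0, "dz": 0, "twist": 7, "fingers": 0}
    - {"dx": 0, "dy": 0, "dz": 0, "twist": 7, "fingers": 0}
    - {"dx": 0, "dy": 0, "dz": 0, "twist": 7, "fingers": 0}

```text
clock: 0.57
eef_pos: [0.1562, -0.4749, 0.2312]
tool_rot: [0.995, 0.098, -0.0, -0.0]
ft_force: [-0.1, -1.0, -0.0]
grip_width: 0.0429
grasp_force: 0.0
```

```bash
python3 -c "
from workcell import bot
o=bot.get_obs(); print(o['joint_pos'],o['eef_pos'],o['tool_rot'],o['grip_width'],o['clock'])"
```

```text
[-1.25298798e+00  2.40622845e-01  4.81941107e-03  1.33521844e+00
 -2.92250086e-05  1.69148544e+00] [ 0.15620414 -0.47487242  0.23122599] [ 9.95146925e-01  9.84001253e-02 -3.87905064e-05 -1.06895567e-04] 0.042916939596367866 0.5667
```

```bash
cat > plan.py <<'E'
import sys, json, numpy as np
from scipy.spatial.transform import Rotation as R
def now():
    from workcell import bot
    o=bot.get_obs(); x=R.from_quat(o['tool_rot']).as_matrix()[:,0]
    print('now',o['eef_pos'].round(4),'psi %.1f'%np.degrees(np.arctan2(x[1],x[0])),'j',np.degrees(o['joint_pos']).round(0),'w %.4f f %.1f t %.1f'%(o['grip_width'],o['grasp_force'],o['clock']))
    return [*o['eef_pos'],np.degrees(np.arctan2(x[1],x[0]))]
def legs(cur,wps):
    """wps: (x,y,z,psi,ncalls); prints one shift per call, in tool axes at its start (mm, deg)"""
    cur=np.array(cur,float)
    for w in wps:
        t,n=np.array(w[:4],float),int(w[4])
        for k in range(n):
            d=(t-cur)/(n-k); p=np.radians(cur[3])
            M=np.array([[np.cos(p),np.sin(p),0],[np.sin(p),-np.cos(p),0],[0,0,-1]])
            v=np.round(M@d[:3]*1000); tw=np.round(-d[3])
            print('dx %d dy %d dz %d twist %d'%(*v,tw), '' if n>1 else '*')
            cur[:3]+=M.T@v/1000; cur[3]-=tw
        print('  ->',cur.round(4))
E
python3 - <<'E'
from plan import *
legs(now(),[(.579,.102,.12,201.7,6),(.579,.102,.009,201.7,1)])
E
```

```text
now [ 0.1562 -0.4749  0.2312] psi 11.3 j [-72.  14.   0.  77.  -0.  97.] w 0.0429 f 0.0 t 0.6
dx 88 dy -80 dz 19 twist -32 
dx 117 dy -22 dz 18 twist -32 
dx 111 dy 44 dz 19 twist -32 
dx 71 dy 96 dz 18 twist -31 
dx 11 dy 119 dz 19 twist -32 
dx -53 dy 107 dz 18 twist -31 
  -> [5.794000e-01 1.023000e-01 1.202000e-01 2.012941e+02]
dx 1 dy 0 dz 111 twist 0 *
  -> [5.785000e-01 1.019000e-01 9.200000e-03 2.012941e+02]
```

>>> carry_out:
  plan:
    - {"dx": 88, "dy": -80, "dz": 19, "twist": -32, "fingers": 0}
    - {"dx": 88, "dy": -80, "dz": 19, "twist": -32, "fingers": 0}
    - {"dx": 88, "dy": -80, "dz": 19, "twist": -32, "fingers": 0}
    - {"dx": 88, "dy": -80, "dz": 19, "twist": -32, "fingers": 0}
    - {"dx": 88, "dy": -80, "dz": 19, "twist": -32, "fingers": 0}

```text
clock: 0.98
eef_pos: [0.228, -0.3774, 0.2121]
tool_rot: [0.928, 0.373, -0.0, -0.0]
ft_force: [-0.8, -0.7, 0.2]
grip_width: 0.043
grasp_force: 0.0
```

>>> carry_out:
  plan:
    - {"dx": 117, "dy": -22, "dz": 18, "twist": -32, "fingers": 0}
    - {"dx": 117, "dy": -22, "dz": 18, "twist": -32, "fingers": 0}
    - {"dx": 117, "dy": -22, "dz": 18, "twist": -32, "fingers": 0}
    - {"dx": 117, "dy": -22, "dz": 18, "twist": -32, "fingers": 0}
    - {"dx": 117, "dy": -22, "dz": 18, "twist": -32, "fingers": 0}

```text
clock: 1.4
eef_pos: [0.2982, -0.2812, 0.1941]
tool_rot: [0.789, 0.615, 0.0, -0.0]
ft_force: [0.4, -0.3, 0.8]
grip_width: 0.043
grasp_force: 0.0
```

>>> carry_out:
  plan:
    - {"dx": 111, "dy": 44, "dz": 19, "twist": -32, "fingers": 0}
    - {"dx": 111, "dy": 44, "dz": 19, "twist": -32, "fingers": 0}
    - {"dx": 111, "dy": 44, "dz": 19, "twist": -32, "fingers": 0}
    - {"dx": 111, "dy": 44, "dz": 19, "twist": -32, "fingers": 0}
    - {"dx": 111, "dy": 44, "dz": 19, "twist": -32, "fingers": 0}

```text
clock: 1.82
eef_pos: [0.3691, -0.1851, 0.175]
tool_rot: [0.589, 0.808, 0.0, -0.0]
ft_force: [0.1, -0.2, 0.8]
grip_width: 0.0427
grasp_force: 0.0
```

>>> carry_out:
  plan:
    - {"dx": 71, "dy": 96, "dz": 18, "twist": -31, "fingers": 0}
    - {"dx": 71, "dy": 96, "dz": 18, "twist": -31, "fingers": 0}
    - {"dx": 71, "dy": 96, "dz": 18, "twist": -31, "fingers": 0}
    - {"dx": 71, "dy": 96, "dz": 18, "twist": -31, "fingers": 0}
    - {"dx": 71, "dy": 96, "dz": 18, "twist": -31, "fingers": 0}

```text
clock: 2.23
eef_pos: [0.4397, -0.089, 0.1568]
tool_rot: [0.352, 0.936, -0.0, -0.0]
ft_force: [0.1, -0.3, -0.1]
grip_width: 0.0427
grasp_force: 0.0
```

>>> carry_out:
  plan:
    - {"dx": 11, "dy": 119, "dz": 19, "twist": -32, "fingers": 0}
    - {"dx": 11, "dy": 119, "dz": 19, "twist": -32, "fingers": 0}
    - {"dx": 11, "dy": 119, "dz": 19, "twist": -32, "fingers": 0}
    - {"dx": 11, "dy": 119, "dz": 19, "twist": -32, "fingers": 0}
    - {"dx": 11, "dy": 119, "dz": 19, "twist": -32, "fingers": 0}

```text
clock: 2.65
eef_pos: [0.5108, 0.0071, 0.1375]
tool_rot: [0.08, 0.997, 0.0, -0.0]
ft_force: [0.0, -0.7, -0.1]
grip_width: 0.0424
grasp_force: 0.0
```

>>> carry_out:
  plan:
    - {"dx": -53, "dy": 107, "dz": 18, "twist": -31, "fingers": 0}
    - {"dx": -53, "dy": 107, "dz": 18, "twist": -31, "fingers": 0}
    - {"dx": -53, "dy": 107, "dz": 18, "twist": -31, "fingers": 0}
    - {"dx": -53, "dy": 107, "dz": 18, "twist": -31, "fingers": 0}
    - {"dx": -53, "dy": 107, "dz": 18, "twist": -31, "fingers": 0}

```text
clock: 3.07
eef_pos: [0.581, 0.1037, 0.1189]
tool_rot: [-0.189, 0.982, 0.0, -0.001]
ft_force: [-0.6, -0.1, 0.3]
grip_width: 0.0427
grasp_force: 0.0
```

Run:
```python
from plan import *
from h import snap
legs(now(),[(.579,.102,.009,201.7,1)]); snap('wrist','w1.png')
```

```text
now [0.581  0.1037 0.1189] psi -158.3 j [ 10.  28.   4.  66.   0. -12.] w 0.0427 f 0.0 t 3.1
dx 2 dy -1 dz 110 twist -360 *
  -> [5.795000e-01 1.020000e-01 8.900000e-03 2.017408e+02]
```

View pics/w1.png

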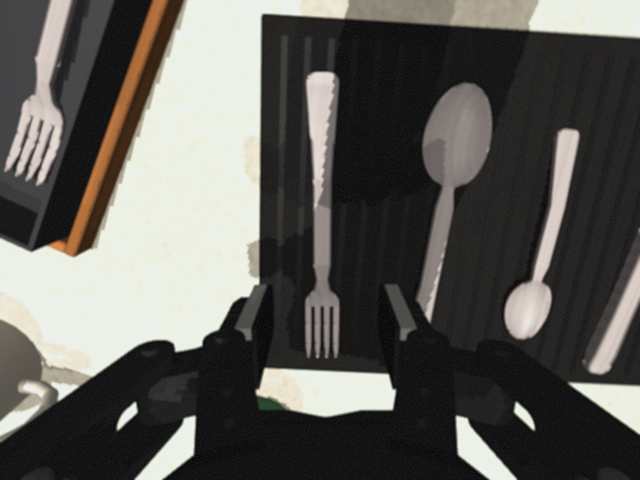

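The wrist view shows the fork at px 321, centred between the fingers (about 325). I'll descend, grip and lift.

>>> carry_out:
  plan:
    - {"dx": 2, "dy": -1, "dz": 40, "twist": 0, "fingers": 0}
    - {"dx": 2, "dy": -1, "dz": 75, "twist": 0, "fingers": 0}
    - {"dx": 2, "dy": -1, "dz": 95, "twist": 0, "fingers": 0}
    - {"dx": 2, "dy": -1, "dz": 110, "twist": 0, "fingers": 0}
    - {"dx": 2, "dy": -1, "dz": 110, "twist": 0, "fingers": 0}

```text
clock: 3.53
eef_pos: [0.5755, 0.099, 0.0065]
tool_rot: [-0.184, 0.983, 0.0, -0.004]
ft_force: [-0.9, 0.3, -0.2]
grip_width: 0.0428
grasp_force: 0.0
```

>>> carry_out:
  plan:
    - {"dx": 0, "dy": 0, "dz": 0, "twist": 0, "fingers": 1}
    - {"dx": 0, "dy": 0, "dz": 0, "twist": 0, "fingers": 1}
    - {"dx": 0, "dy": 0, "dz": 0, "twist": 0, "fingers": 1}
    - {"dx": 0, "dy": 0, "dz": 0, "twist": 0, "fingers": 1}
    - {"dx": 0, "dy": 0, "dz": 0, "twist": 0, "fingers": 1}

```text
clock: 3.95
eef_pos: [0.5803, 0.1, 0.0121]
tool_rot: [-0.184, 0.983, -0.0, 0.002]
ft_force: [-0.0, 0.6, 4.6]
grip_width: 0.0088
grasp_force: 58.8
```

>>> carry_out:
  plan:
    - {"dx": 0, "dy": 0, "dz": -5, "twist": 0, "fingers": 1}
    - {"dx": 0, "dy": 0, "dz": -20, "twist": 0, "fingers": 1}
    - {"dx": 0, "dy": 0, "dz": -50, "twist": 0, "fingers": 1}
    - {"dx": 0, "dy": 0, "dz": -80, "twist": 0, "fingers": 1}
    - {"dx": 0, "dy": 0, "dz": -110, "twist": 0, "fingers": 1}

```text
clock: 4.37
eef_pos: [0.5781, 0.0998, 0.1215]
tool_rot: [-0.184, 0.983, 0.0, -0.001]
ft_force: [1.5, 0.2, -0.7]
grip_width: 0.0093
grasp_force: 58.7
```

Run:
```python
from plan import *
from h import snap
c=now(); c[3]%=360; legs(c,[(.517,-.085,.12,175,1),(.517,-.085,.024,175,1)]); snap('wrist','w2.png')
```

```text
now [0.5781 0.0998 0.1215] psi -158.8 j [ 10.  27.   3.  66.   0. -11.] w 0.0093 f 58.7 t 4.4
dx 124 dy -150 dz 1 twist 26 *
  -> [ 5.168000e-01 -8.490000e-02  1.205000e-01  1.752077e+02]
dx 0 dy 0 dz 96 twist 0 *
  -> [ 5.168000e-01 -8.490000e-02  2.450000e-02  1.752077e+02]
```

View pics/w2.png

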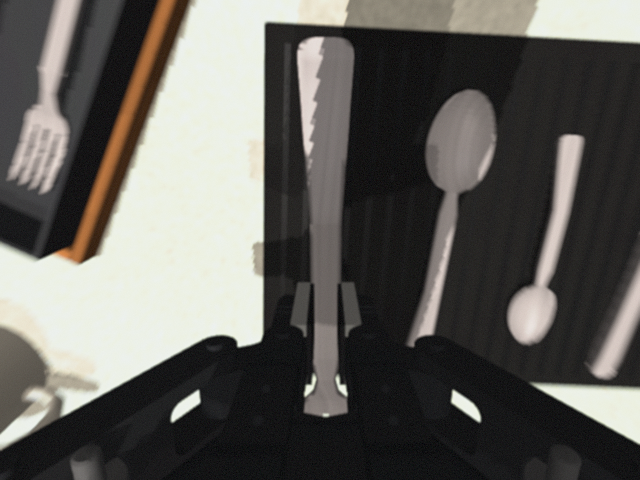

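The fork is held straight. Moving it to its bin.

>>> carry_out:
  plan:
    - {"dx": 25, "dy": -30, "dz": 0, "twist": 5, "fingers": 1}
    - {"dx": 50, "dy": -60, "dz": 0, "twist": 10, "fingers": 1}
    - {"dx": 75, "dy": -90, "dz": 1, "twist": 16, "fingers": 1}
    - {"dx": 100, "dy": -120, "dz": 1, "twist": 21, "fingers": 1}
    - {"dx": 124, "dy": -150, "dz": 1, "twist": 26, "fingers": 1}

```text
clock: 4.83
eef_pos: [0.5164, -0.0861, 0.1196]
tool_rot: [0.044, 0.999, -0.0, 0.0]
ft_force: [0.4, -0.6, -0.8]
grip_width: 0.0092
grasp_force: 58.8
```

>>> carry_out:
  plan:
    - {"dx": 0, "dy": 0, "dz": 15, "twist": 0, "fingers": 1}
    - {"dx": 0, "dy": 0, "dz": 40, "twist": 0, "fingers": 1}
    - {"dx": 0, "dy": 0, "dz": 65, "twist": 0, "fingers": 1}
    - {"dx": 0, "dy": 0, "dz": 80, "twist": 0, "fingers": 1}
    - {"dx": 0, "dy": 0, "dz": 85, "twist": 0, "fingers": 1}

```text
clock: 5.25
eef_pos: [0.515, -0.0846, 0.0318]
tool_rot: [0.042, 0.999, 0.0, -0.003]
ft_force: [-1.1, 0.1, -0.3]
grip_width: 0.009
grasp_force: 58.8
```

Run:
```python
from plan import *
from h import snap
c=now(); c[3]%=360; legs(c,[(.517,-.085,.024,175,1)]); snap('wrist','w3.png')
```

```text
now [ 0.515  -0.0846  0.0318] psi 175.2 j [ -9.  26. -14.  50.   0.  -5.] w 0.0090 f 58.8 t 5.2
dx -2 dy 0 dz 8 twist 0 *
  -> [ 5.170000e-01 -8.480000e-02  2.380000e-02  1.751784e+02]
```

View pics/w3.png

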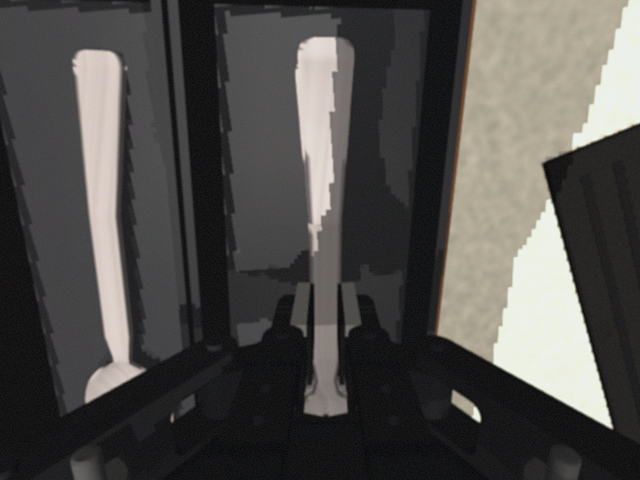

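The held fork sits straight above the stored one, near the bin's middle. Now I'll lower, release and lift.

>>> carry_out:
  plan:
    - {"dx": -1, "dy": 0, "dz": 5, "twist": 0, "fingers": 1}
    - {"dx": -1, "dy": 0, "dz": 8, "twist": 0, "fingers": 1}
    - {"dx": -1, "dy": 0, "dz": 8, "twist": 0, "fingers": 1}
    - {"dx": -1, "dy": 0, "dz": 8, "twist": 0, "fingers": 0.6}
    - {"dx": -1, "dy": 0, "dz": 8, "twist": 0, "fingers": 0.4}

```text
clock: 5.72
eef_pos: [0.5193, -0.0849, 0.0272]
tool_rot: [0.042, 0.999, -0.0, 0.001]
ft_force: [0.6, -0.3, 0.9]
grip_width: 0.0253
grasp_force: 0.0
```

>>> carry_out:
  plan:
    - {"dx": 0, "dy": 0, "dz": 0, "twist": 0, "fingers": 0.4}
    - {"dx": 0, "dy": 0, "dz": 0, "twist": 0, "fingers": 0.4}
    - {"dx": 0, "dy": 0, "dz": -20, "twist": 0, "fingers": 0.4}
    - {"dx": 0, "dy": 0, "dz": -60, "twist": 0, "fingers": 0.4}
    - {"dx": 0, "dy": 0, "dz": -96, "twist": 0, "fingers": 0.4}

```text
clock: 6.13
eef_pos: [0.5172, -0.0847, 0.1227]
tool_rot: [0.042, 0.999, 0.0, -0.002]
ft_force: [1.7, -0.5, 1.1]
grip_width: 0.0257
grasp_force: 0.0
```

Run:
```python
from plan import *
from h import snap
c=now(); c[3]%=360; legs(c,[(.532,.2475,.12,196,2),(.532,.2475,.009,196,1)]); snap('wrist','w4.png')
```

```text
now [ 0.5172 -0.0847  0.1227] psi 175.2 j [-9. 21. -7. 63.  0. -5.] w 0.0257 f 0.0 t 6.1
dx 7 dy 166 dz 1 twist -10 
dx -23 dy 165 dz 2 twist -11 
  -> [5.321000e-01 2.478000e-01 1.197000e-01 1.962105e+02]
dx 0 dy 0 dz 111 twist 0 *
  -> [5.321000e-01 2.478000e-01 8.700000e-03 1.962105e+02]
```

View pics/w4.png

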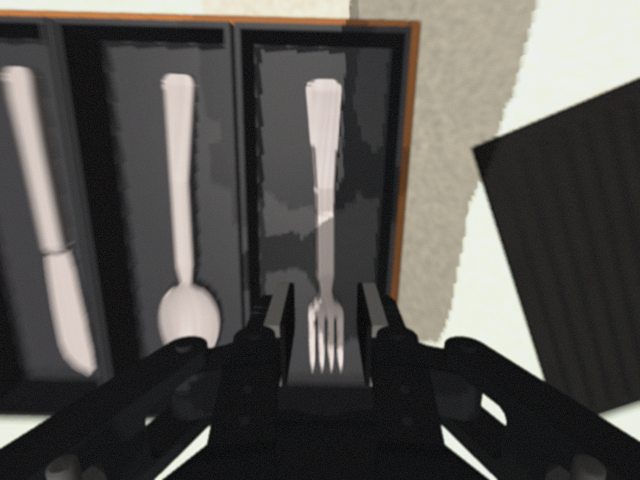

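The fork nests on the stored fork, head at the same end (px 325,230). Teaspoon next.

>>> carry_out:
  plan:
    - {"dx": 7, "dy": 166, "dz": 1, "twist": -10, "fingers": 0.1}
    - {"dx": 7, "dy": 166, "dz": 1, "twist": -10, "fingers": 0.1}
    - {"dx": 7, "dy": 166, "dz": 1, "twist": -10, "fingers": 0.1}
    - {"dx": 7, "dy": 166, "dz": 1, "twist": -10, "fingers": 0.1}
    - {"dx": 7, "dy": 166, "dz": 1, "twist": -10, "fingers": 0.1}

```text
clock: 6.6
eef_pos: [0.5258, 0.0879, 0.1217]
tool_rot: [-0.05, 0.999, 0.002, 0.001]
ft_force: [1.3, 0.3, 0.9]
grip_width: 0.038
grasp_force: 0.0
```

>>> carry_out:
  plan:
    - {"dx": -23, "dy": 165, "dz": 2, "twist": -11, "fingers": 0.1}
    - {"dx": -23, "dy": 165, "dz": 2, "twist": -11, "fingers": 0.1}
    - {"dx": -23, "dy": 165, "dz": 2, "twist": -11, "fingers": 0.1}
    - {"dx": -23, "dy": 165, "dz": 2, "twist": -11, "fingers": 0.1}
    - {"dx": -23, "dy": 165, "dz": 2, "twist": -11, "fingers": 0.1}

```text
clock: 7.02
eef_pos: [0.5335, 0.2549, 0.1193]
tool_rot: [-0.145, 0.989, 0.002, 0.001]
ft_force: [0.6, -0.2, -0.5]
grip_width: 0.0383
grasp_force: 0.0
```

Run:
```python
from plan import *
from h import *
c=now(); c[3]%=360; legs(c,[(.532,.2475,.009,196,1)])
k=snap('wrist','w5.png')
# teaspoon in wrist view: bright blob nearest the image column of the tool
im=k['image'].astype(int); b=(im.min(2)>110).astype(np.uint8); b[300:]=0
n,l,s,ce=cv2.connectedComponentsWithStats(b)
for i in range(1,n):
    if s[i,4]>300: print(s[i],ce[i].round(0),ray(k,ce[i],.013)[:2].round(4))
```

```text
now [0.5335 0.2549 0.1193] psi -163.3 j [25. 28.  4. 66.  0.  9.] w 0.0383 f 0.0 t 7.0
dx 4 dy -7 dz 110 twist 1 *
  -> [5.317000e-01 2.470000e-01 9.300000e-03 1.956749e+02]
[    0     0   640   300 51483] [515. 134.] [0.4355 0.3514]
[ 404   41   61  259 6445] [435. 154.] [0.4619 0.3071]
[ 162   73   69  227 7831] [197. 157.] [0.5077 0.1608]
[   0  100   52  200 5265] [ 17. 232.] [0.5919 0.0535]
[305 120  17  68 639] [314. 153.] [0.4839 0.232 ]
[ 292  199   42  101 1904] [313. 263.] [0.5561 0.2526]
```

>>> carry_out:
  plan:
    - {"dx": 0, "dy": -1, "dz": 20, "twist": 0, "fingers": 0.1}
    - {"dx": 0, "dy": -1, "dz": 60, "twist": 0, "fingers": 0.1}
    - {"dx": 0, "dy": -1, "dz": 95, "twist": 0, "fingers": 0.1}
    - {"dx": 0, "dy": -1, "dz": 111, "twist": 0, "fingers": 0.1}
    - {"dx": 0, "dy": -1, "dz": 111, "twist": 0, "fingers": 0.1}

```text
clock: 7.48
eef_pos: [0.5323, 0.2445, 0.0059]
tool_rot: [-0.14, 0.99, -0.001, -0.002]
ft_force: [-0.6, -0.1, 0.3]
grip_width: 0.0387
grasp_force: 0.0
```

>>> carry_out:
  plan:
    - {"dx": 0, "dy": 0, "dz": 0, "twist": 0, "fingers": 1}
    - {"dx": 0, "dy": 0, "dz": 0, "twist": 0, "fingers": 1}
    - {"dx": 0, "dy": 0, "dz": 0, "twist": 0, "fingers": 1}
    - {"dx": 0, "dy": 0, "dz": 0, "twist": 0, "fingers": 1}
    - {"dx": 0, "dy": 0, "dz": 0, "twist": 0, "fingers": 1}

```text
clock: 7.9
eef_pos: [0.5339, 0.2463, 0.0088]
tool_rot: [-0.141, 0.99, -0.0, 0.0]
ft_force: [-0.2, -1.0, 1.2]
grip_width: 0.0073
grasp_force: 58.7
```

>>> carry_out:
  plan:
    - {"dx": 0, "dy": 0, "dz": -5, "twist": 0, "fingers": 1}
    - {"dx": 0, "dy": 0, "dz": -20, "twist": 0, "fingers": 1}
    - {"dx": 0, "dy": 0, "dz": -50, "twist": 0, "fingers": 1}
    - {"dx": 0, "dy": 0, "dz": -80, "twist": 0, "fingers": 1}
    - {"dx": 0, "dy": 0, "dz": -110, "twist": 0, "fingers": 1}

```text
clock: 8.32
eef_pos: [0.5331, 0.2464, 0.1196]
tool_rot: [-0.141, 0.99, -0.0, -0.0]
ft_force: [-0.3, 1.2, -0.2]
grip_width: 0.007
grasp_force: 58.6
```

Run:
```python
from plan import *
c=now(); c[3]%=360; legs(c,[(.486,-.3625,.12,172.4,4),(.486,-.3625,.024,172.4,1)])
```

```text
now [0.5331 0.2464 0.1196] psi -163.8 j [25. 27.  3. 66.  0.  9.] w 0.0070 f 58.6 t 8.3
dx 54 dy -143 dz 0 twist 6 
dx 39 dy -148 dz 0 twist 6 
dx 23 dy -151 dz 0 twist 6 
dx 7 dy -152 dz 0 twist 6 
  -> [ 4.855000e-01 -3.625000e-01  1.196000e-01  1.722157e+02]
dx 0 dy 0 dz 96 twist 0 *
  -> [ 4.855000e-01 -3.625000e-01  2.360000e-02  1.722157e+02]
```

>>> carry_out:
  plan:
    - {"dx": 11, "dy": -29, "dz": 0, "twist": 1, "fingers": 1}
    - {"dx": 22, "dy": -57, "dz": 0, "twist": 2, "fingers": 1}
    - {"dx": 32, "dy": -86, "dz": 0, "twist": 4, "fingers": 1}
    - {"dx": 43, "dy": -114, "dz": 0, "twist": 5, "fingers": 1}
    - {"dx": 54, "dy": -143, "dz": 0, "twist": 6, "fingers": 1}

```text
clock: 8.73
eef_pos: [0.5214, 0.0932, 0.119]
tool_rot: [-0.089, 0.996, 0.0, 0.0]
ft_force: [0.7, -0.3, -0.7]
grip_width: 0.007
grasp_force: 58.7
```

>>> carry_out:
  plan:
    - {"dx": 8, "dy": -30, "dz": 0, "twist": 1, "fingers": 1}
    - {"dx": 16, "dy": -59, "dz": 0, "twist": 2, "fingers": 1}
    - {"dx": 23, "dy": -89, "dz": 0, "twist": 4, "fingers": 1}
    - {"dx": 31, "dy": -118, "dz": 0, "twist": 5, "fingers": 1}
    - {"dx": 39, "dy": -148, "dz": 0, "twist": 6, "fingers": 1}

```text
clock: 9.15
eef_pos: [0.5093, -0.0597, 0.119]
tool_rot: [-0.036, 0.999, -0.0, 0.0]
ft_force: [-0.0, 0.4, 0.1]
grip_width: 0.0071
grasp_force: 58.7
```

>>> carry_out:
  plan:
    - {"dx": 5, "dy": -30, "dz": 0, "twist": 1, "fingers": 1}
    - {"dx": 9, "dy": -60, "dz": 0, "twist": 2, "fingers": 1}
    - {"dx": 14, "dy": -91, "dz": 0, "twist": 4, "fingers": 1}
    - {"dx": 18, "dy": -121, "dz": 0, "twist": 5, "fingers": 1}
    - {"dx": 23, "dy": -151, "dz": 0, "twist": 6, "fingers": 1}

```text
clock: 9.57
eef_pos: [0.4976, -0.2122, 0.119]
tool_rot: [0.016, 1.0, -0.0, 0.0]
ft_force: [0.8, 0.7, 0.1]
grip_width: 0.0066
grasp_force: 58.7
```

>>> carry_out:
  plan:
    - {"dx": 2, "dy": -35, "dz": 0, "twist": 1, "fingers": 1}
    - {"dx": 3, "dy": -70, "dz": 0, "twist": 3, "fingers": 1}
    - {"dx": 5, "dy": -105, "dz": 0, "twist": 4, "fingers": 1}
    - {"dx": 7, "dy": -140, "dz": 0, "twist": 6, "fingers": 1}
    - {"dx": 7, "dy": -152, "dz": 0, "twist": 6, "fingers": 1}

```text
clock: 9.98
eef_pos: [0.4852, -0.3672, 0.1189]
tool_rot: [0.071, 0.998, -0.001, 0.001]
ft_force: [1.0, -0.1, -1.0]
grip_width: 0.0071
grasp_force: 58.7
```

>>> carry_out:
  plan:
    - {"dx": 0, "dy": 0, "dz": 15, "twist": 0, "fingers": 1}
    - {"dx": 0, "dy": 0, "dz": 40, "twist": 0, "fingers": 1}
    - {"dx": 0, "dy": 0, "dz": 65, "twist": 0, "fingers": 1}
    - {"dx": 0, "dy": 0, "dz": 80, "twist": 0, "fingers": 1}
    - {"dx": 0, "dy": 0, "dz": 85, "twist": 0, "fingers": 1}

```text
clock: 10.4
eef_pos: [0.484, -0.3605, 0.0304]
tool_rot: [0.068, 0.998, 0.002, -0.002]
ft_force: [-0.5, 0.2, 0.2]
grip_width: 0.0075
grasp_force: 58.7
```

Run:
```python
from plan import *
from h import snap
c=now(); c[3]%=360; legs(c,[(.486,-.3625,.023,172.4,1)]); snap('wrist','w6.png')
```

```text
now [ 0.484  -0.3605  0.0304] psi 172.2 j [-37.  34.   0.  56.   0. -29.] w 0.0075 f 58.7 t 10.4
dx -2 dy -2 dz 7 twist 0 *
  -> [ 4.858000e-01 -3.628000e-01  2.340000e-02  1.722459e+02]
```

View pics/w6.png

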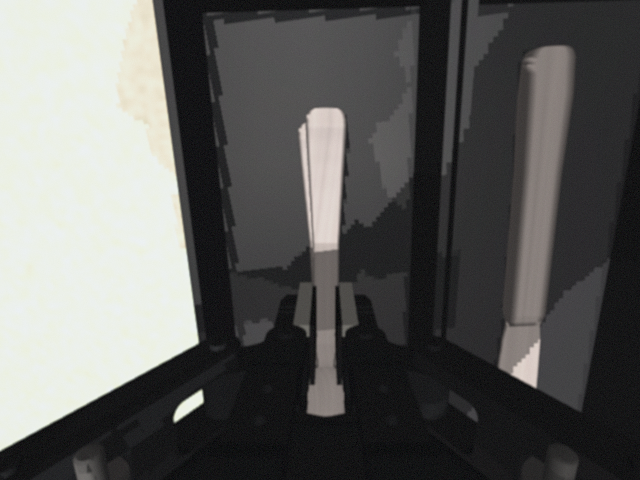

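The held teaspoon (px 325,180) is over the stored one within about 2 mm. Releasing.

>>> carry_out:
  plan:
    - {"dx": 0, "dy": 0, "dz": 5, "twist": 0, "fingers": 1}
    - {"dx": 0, "dy": 0, "dz": 10, "twist": 0, "fingers": 1}
    - {"dx": 0, "dy": 0, "dz": 11, "twist": 0, "fingers": 1}
    - {"dx": 0, "dy": 0, "dz": 11, "twist": 0, "fingers": 0.6}
    - {"dx": 0, "dy": 0, "dz": 11, "twist": 0, "fingers": 0.4}

```text
clock: 10.87
eef_pos: [0.4864, -0.3627, 0.0231]
tool_rot: [0.068, 0.998, -0.0, 0.001]
ft_force: [0.2, -0.1, 0.1]
grip_width: 0.0251
grasp_force: 0.0
```

>>> carry_out:
  plan:
    - {"dx": 0, "dy": 0, "dz": 0, "twist": 0, "fingers": 0.4}
    - {"dx": 0, "dy": 0, "dz": 0, "twist": 0, "fingers": 0.4}
    - {"dx": 0, "dy": 0, "dz": -20, "twist": 0, "fingers": 0.4}
    - {"dx": 0, "dy": 0, "dz": -60, "twist": 0, "fingers": 0.4}
    - {"dx": 0, "dy": 0, "dz": -96, "twist": 0, "fingers": 0.4}

```text
clock: 11.28
eef_pos: [0.4849, -0.3617, 0.1185]
tool_rot: [0.068, 0.998, 0.001, -0.001]
ft_force: [1.1, -0.7, -0.2]
grip_width: 0.0256
grasp_force: 0.0
```

Run:
```python
from plan import *
from h import snap
c=now(); c[3]%=360; legs(c,[(.557,.176,.12,196,4),(.557,.176,.009,196,1)]); snap('wrist','w7.png')
```

```text
now [ 0.4849 -0.3617  0.1185] psi 172.2 j [-37.  30.   6.  67.   0. -29.] w 0.0256 f 0.0 t 11.3
dx 0 dy 136 dz 0 twist -6 
dx -14 dy 135 dz -1 twist -6 
dx -28 dy 133 dz 0 twist -6 
dx -41 dy 129 dz -1 twist -6 
  -> [5.572000e-01 1.765000e-01 1.205000e-01 1.962079e+02]
dx 0 dy 0 dz 111 twist 0 *
  -> [5.572000e-01 1.765000e-01 9.500000e-03 1.962079e+02]
```

View pics/w7.png

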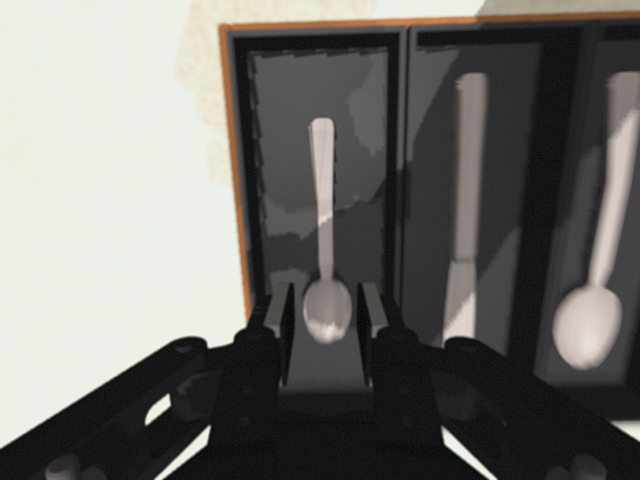

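The teaspoon nests on the stored one. Spoon next: the pick uses tool yaw 196°, then a turn of +205° on the way to the bin.

>>> carry_out:
  plan:
    - {"dx": 0, "dy": 136, "dz": 0, "twist": -6, "fingers": 0.1}
    - {"dx": 0, "dy": 136, "dz": 0, "twist": -6, "fingers": 0.1}
    - {"dx": 0, "dy": 136, "dz": 0, "twist": -6, "fingers": 0.1}
    - {"dx": 0, "dy": 136, "dz": 0, "twist": -6, "fingers": 0.1}
    - {"dx": 0, "dy": 136, "dz": 0, "twist": -6, "fingers": 0.1}

```text
clock: 11.75
eef_pos: [0.5047, -0.2246, 0.1187]
tool_rot: [0.013, 1.0, 0.0, 0.0]
ft_force: [0.3, -0.2, 0.1]
grip_width: 0.0385
grasp_force: 0.0
```

>>> carry_out:
  plan:
    - {"dx": -14, "dy": 135, "dz": -1, "twist": -6, "fingers": 0.1}
    - {"dx": -14, "dy": 135, "dz": -1, "twist": -6, "fingers": 0.1}
    - {"dx": -14, "dy": 135, "dz": -1, "twist": -6, "fingers": 0.1}
    - {"dx": -14, "dy": 135, "dz": -1, "twist": -6, "fingers": 0.1}
    - {"dx": -14, "dy": 135, "dz": -1, "twist": -6, "fingers": 0.1}

```text
clock: 12.17
eef_pos: [0.5233, -0.0914, 0.1195]
tool_rot: [-0.039, 0.999, -0.0, 0.0]
ft_force: [-1.0, -0.5, -0.3]
grip_width: 0.0387
grasp_force: 0.0
```

>>> carry_out:
  plan:
    - {"dx": -28, "dy": 133, "dz": 0, "twist": -6, "fingers": 0.1}
    - {"dx": -28, "dy": 133, "dz": 0, "twist": -6, "fingers": 0.1}
    - {"dx": -28, "dy": 133, "dz": 0, "twist": -6, "fingers": 0.1}
    - {"dx": -28, "dy": 133, "dz": 0, "twist": -6, "fingers": 0.1}
    - {"dx": -28, "dy": 133, "dz": 0, "twist": -6, "fingers": 0.1}

```text
clock: 12.58
eef_pos: [0.5418, 0.0426, 0.1193]
tool_rot: [-0.09, 0.996, -0.0, 0.001]
ft_force: [0.1, -0.4, -0.5]
grip_width: 0.0386
grasp_force: 0.0
```

>>> carry_out:
  plan:
    - {"dx": -41, "dy": 129, "dz": -1, "twist": -6, "fingers": 0.1}
    - {"dx": -41, "dy": 129, "dz": -1, "twist": -6, "fingers": 0.1}
    - {"dx": -41, "dy": 129, "dz": -1, "twist": -6, "fingers": 0.1}
    - {"dx": -41, "dy": 129, "dz": -1, "twist": -6, "fingers": 0.1}
    - {"dx": -41, "dy": 129, "dz": -1, "twist": -6, "fingers": 0.1}

```text
clock: 13.0
eef_pos: [0.5594, 0.1763, 0.1201]
tool_rot: [-0.142, 0.99, -0.0, 0.0]
ft_force: [-0.4, 0.3, 0.1]
grip_width: 0.0386
grasp_force: 0.0
```

Run:
```python
from plan import *
from h import *
c=now(); c[3]%=360; legs(c,[(.557,.176,.009,196,1)])
k=snap('wrist','w8.png')
im=k['image'].astype(int); b=(im.min(2)>100).astype(np.uint8); b[280:]=0; b[:,:200]=0; b[:,430:]=0
n,l,s,ce=cv2.connectedComponentsWithStats(b)
for i in range(1,n):
    if s[i,4]>300: print(s[i],ce[i].round(0))
for y in (240,250,260,270):
    xs=np.where(b[y,250:400])[0]+250; print(y,xs.min() if len(xs) else None,xs.max() if len(xs) else None, ray(k,(xs.mean(),y),.015)[:2].round(4) if len(xs) else '')
```

```text
now [0.5594 0.1763 0.1201] psi -163.7 j [18. 27.  3. 66. -0.  1.] w 0.0386 f 0.0 t 13.0
dx 2 dy 0 dz 111 twist 0 *
  -> [5.57500e-01 1.75800e-01 9.10000e-03 1.96313e+02]
[ 200    0  230   19 3078] [298.   7.]
[ 312  108   32  172 2696] [327. 192.]
240 318 333 [0.5629 0.1769]
250 318 333 [0.5698 0.1789]
260 318 333 [0.5769 0.181 ]
270 318 332 [0.5841 0.1828]
```

>>> carry_out:
  plan:
    - {"dx": 2, "dy": 0, "dz": 35, "twist": 0, "fingers": 0.1}
    - {"dx": 2, "dy": 0, "dz": 70, "twist": 0, "fingers": 0.1}
    - {"dx": 2, "dy": 0, "dz": 100, "twist": 0, "fingers": 0.1}
    - {"dx": 2, "dy": 0, "dz": 111, "twist": 0, "fingers": 0.1}
    - {"dx": 2, "dy": 0, "dz": 111, "twist": 0, "fingers": 0.1}

```text
clock: 13.47
eef_pos: [0.5543, 0.1718, 0.0065]
tool_rot: [-0.139, 0.99, -0.001, -0.003]
ft_force: [-0.2, 0.8, -0.5]
grip_width: 0.0383
grasp_force: 0.0
```

>>> carry_out:
  plan:
    - {"dx": 0, "dy": 0, "dz": 0, "twist": 0, "fingers": 1}
    - {"dx": 0, "dy": 0, "dz": 0, "twist": 0, "fingers": 1}
    - {"dx": 0, "dy": 0, "dz": 0, "twist": 0, "fingers": 1}
    - {"dx": 0, "dy": 0, "dz": 0, "twist": 0, "fingers": 1}
    - {"dx": 0, "dy": 0, "dz": 0, "twist": 0, "fingers": 1}

```text
clock: 13.88
eef_pos: [0.5581, 0.1752, 0.0115]
tool_rot: [-0.141, 0.99, -0.0, 0.002]
ft_force: [0.7, -2.0, 7.3]
grip_width: 0.0094
grasp_force: 58.9
```

>>> carry_out:
  plan:
    - {"dx": 0, "dy": 0, "dz": -5, "twist": 0, "fingers": 1}
    - {"dx": 0, "dy": 0, "dz": -20, "twist": 0, "fingers": 1}
    - {"dx": 0, "dy": 0, "dz": -50, "twist": 0, "fingers": 1}
    - {"dx": 0, "dy": 0, "dz": -80, "twist": 0, "fingers": 1}
    - {"dx": 0, "dy": 0, "dz": -110, "twist": 0, "fingers": 1}

```text
clock: 14.3
eef_pos: [0.5553, 0.1754, 0.1203]
tool_rot: [-0.141, 0.99, 0.0, -0.001]
ft_force: [0.7, 0.0, -1.6]
grip_width: 0.009
grasp_force: 58.8
```

Run:
```python
from plan import *
c=now(); c[3]%=360; legs(c,[(.508,-.180,.12,-8.8,6),(.508,-.180,.024,-8.8,1)])
```

```text
now [0.5553 0.1754 0.1203] psi -163.8 j [18. 27.  2. 66.  0.  1.] w 0.0090 f 58.8 t 14.3
dx 24 dy -55 dz 0 twist 34 
dx -10 dy -59 dz 0 twist 34 
dx -42 dy -43 dz 0 twist 34 
dx -58 dy -12 dz 0 twist 34 
dx -55 dy 23 dz 0 twist 35 
dx -33 dy 50 dz 0 twist 34 
  -> [ 0.5079 -0.1801  0.1203 -8.7535]
dx 0 dy 0 dz 96 twist 0 *
  -> [ 0.5079 -0.1801  0.0243 -8.7535]
```

>>> carry_out:
  plan:
    - {"dx": 5, "dy": -11, "dz": 0, "twist": 6, "fingers": 1}
    - {"dx": 10, "dy": -22, "dz": 0, "twist": 13, "fingers": 1}
    - {"dx": 14, "dy": -33, "dz": 0, "twist": 20, "fingers": 1}
    - {"dx": 19, "dy": -44, "dz": 0, "twist": 27, "fingers": 1}
    - {"dx": 24, "dy": -55, "dz": 0, "twist": 34, "fingers": 1}

```text
clock: 14.72
eef_pos: [0.5481, 0.1156, 0.1196]
tool_rot: [0.157, 0.988, 0.0, -0.0]
ft_force: [-0.7, -0.5, -1.3]
grip_width: 0.0086
grasp_force: 58.8
```

>>> carry_out:
  plan:
    - {"dx": -2, "dy": -12, "dz": 0, "twist": 7, "fingers": 1}
    - {"dx": -4, "dy": -24, "dz": 0, "twist": 14, "fingers": 1}
    - {"dx": -6, "dy": -35, "dz": 0, "twist": 20, "fingers": 1}
    - {"dx": -8, "dy": -47, "dz": 0, "twist": 27, "fingers": 1}
    - {"dx": -10, "dy": -59, "dz": 0, "twist": 34, "fingers": 1}

```text
clock: 15.13
eef_pos: [0.5396, 0.0564, 0.1195]
tool_rot: [0.439, 0.898, 0.0, -0.0]
ft_force: [0.0, -0.7, -0.1]
grip_width: 0.0089
grasp_force: 58.8
```

>>> carry_out:
  plan:
    - {"dx": -8, "dy": -9, "dz": 0, "twist": 7, "fingers": 1}
    - {"dx": -17, "dy": -17, "dz": 0, "twist": 14, "fingers": 1}
    - {"dx": -25, "dy": -26, "dz": 0, "twist": 20, "fingers": 1}
    - {"dx": -34, "dy": -34, "dz": 0, "twist": 27, "fingers": 1}
    - {"dx": -42, "dy": -43, "dz": 0, "twist": 34, "fingers": 1}

```text
clock: 15.55
eef_pos: [0.532, -0.0033, 0.1196]
tool_rot: [0.683, 0.731, 0.0, -0.0]
ft_force: [-0.2, 0.2, -1.3]
grip_width: 0.009
grasp_force: 58.8
```

>>> carry_out:
  plan:
    - {"dx": -12, "dy": -2, "dz": 0, "twist": 7, "fingers": 1}
    - {"dx": -23, "dy": -5, "dz": 0, "twist": 14, "fingers": 1}
    - {"dx": -35, "dy": -7, "dz": 0, "twist": 20, "fingers": 1}
    - {"dx": -46, "dy": -10, "dz": 0, "twist": 27, "fingers": 1}
    - {"dx": -58, "dy": -12, "dz": 0, "twist": 34, "fingers": 1}

```text
clock: 15.97
eef_pos: [0.524, -0.0618, 0.1195]
tool_rot: [0.866, 0.499, -0.0, -0.0]
ft_force: [-0.3, -0.5, -0.9]
grip_width: 0.0091
grasp_force: 58.8
```

>>> carry_out:
  plan:
    - {"dx": -11, "dy": 5, "dz": 0, "twist": 7, "fingers": 1}
    - {"dx": -22, "dy": 9, "dz": 0, "twist": 14, "fingers": 1}
    - {"dx": -33, "dy": 14, "dz": 0, "twist": 21, "fingers": 1}
    - {"dx": -44, "dy": 18, "dz": 0, "twist": 28, "fingers": 1}
    - {"dx": -55, "dy": 23, "dz": 0, "twist": 35, "fingers": 1}

```text
clock: 16.38
eef_pos: [0.5167, -0.121, 0.1195]
tool_rot: [0.976, 0.216, -0.0, -0.0]
ft_force: [0.5, -0.2, -0.0]
grip_width: 0.0092
grasp_force: 58.8
```

>>> carry_out:
  plan:
    - {"dx": -7, "dy": 10, "dz": 0, "twist": 7, "fingers": 1}
    - {"dx": -14, "dy": 20, "dz": 0, "twist": 14, "fingers": 1}
    - {"dx": -21, "dy": 30, "dz": 0, "twist": 21, "fingers": 1}
    - {"dx": -28, "dy": 42, "dz": 0, "twist": 28, "fingers": 1}
    - {"dx": -33, "dy": 50, "dz": 0, "twist": 34, "fingers": 1}

```text
clock: 16.8
eef_pos: [0.5083, -0.1808, 0.1195]
tool_rot: [0.997, -0.08, -0.0, -0.0]
ft_force: [-0.9, 0.1, -0.6]
grip_width: 0.0091
grasp_force: 58.8
```

>>> carry_out:
  plan:
    - {"dx": 0, "dy": 0, "dz": 10, "twist": 0, "fingers": 1}
    - {"dx": 0, "dy": 0, "dz": 30, "twist": 0, "fingers": 1}
    - {"dx": 0, "dy": 0, "dz": 50, "twist": 0, "fingers": 1}
    - {"dx": 0, "dy": 0, "dz": 60, "twist": 0, "fingers": 1}
    - {"dx": 0, "dy": 0, "dz": 60, "twist": 0, "fingers": 1}

```text
clock: 17.22
eef_pos: [0.5061, -0.1787, 0.0562]
tool_rot: [0.997, -0.075, -0.003, -0.001]
ft_force: [-1.1, 1.2, -1.0]
grip_width: 0.0091
grasp_force: 58.8
```

Run:
```python
from plan import *
from h import snap
c=now(); legs(c,[(.508,-.180,.023,-8.8,1)]); snap('wrist','w9.png')
```

```text
now [ 0.5061 -0.1787  0.0562] psi -8.6 j [-19.  26. -10.  55.   0. 169.] w 0.0091 f 58.8 t 17.2
dx 2 dy 1 dz 33 twist 0 *
  -> [ 0.5079 -0.18    0.0232 -8.6441]
```

View pics/w9.png

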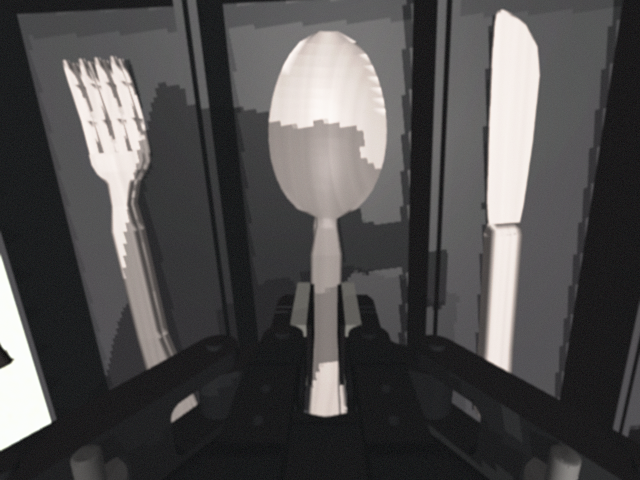

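The spoon's bowl (px 328,125) sits over the stored one, head at the right end. Lowering and releasing.

>>> carry_out:
  plan:
    - {"dx": 0, "dy": 0, "dz": 15, "twist": 0, "fingers": 1}
    - {"dx": 0, "dy": 0, "dz": 28, "twist": 0, "fingers": 1}
    - {"dx": 0, "dy": 0, "dz": 36, "twist": 0, "fingers": 1}
    - {"dx": 0, "dy": 0, "dz": 37, "twist": 0, "fingers": 1}
    - {"dx": 0, "dy": 0, "dz": 37, "twist": 0, "fingers": 1}

```text
clock: 17.68
eef_pos: [0.5088, -0.1801, 0.0226]
tool_rot: [0.997, -0.076, 0.0, -0.0]
ft_force: [0.5, 0.5, -0.6]
grip_width: 0.0089
grasp_force: 58.8
```

>>> carry_out:
  plan:
    - {"dx": 0, "dy": 0, "dz": 0, "twist": 0, "fingers": 0.6}
    - {"dx": 0, "dy": 0, "dz": 0, "twist": 0, "fingers": 0.4}
    - {"dx": 0, "dy": 0, "dz": 0, "twist": 0, "fingers": 0.4}
    - {"dx": 0, "dy": 0, "dz": 0, "twist": 0, "fingers": 0.4}
    - {"dx": 0, "dy": 0, "dz": -15, "twist": 0, "fingers": 0.4}

```text
clock: 18.1
eef_pos: [0.5066, -0.1796, 0.0354]
tool_rot: [0.997, -0.077, -0.002, -0.001]
ft_force: [-0.6, 1.1, 0.6]
grip_width: 0.0257
grasp_force: 0.0
```

>>> carry_out:
  plan:
    - {"dx": 0, "dy": 0, "dz": -20, "twist": 0, "fingers": 0.4}
    - {"dx": 0, "dy": 0, "dz": -50, "twist": 0, "fingers": 0.4}
    - {"dx": 0, "dy": 0, "dz": -82, "twist": 0, "fingers": 0.4}
    - {"dx": 0, "dy": 0, "dz": -82, "twist": 0, "fingers": 0.4}
    - {"dx": 0, "dy": 0, "dz": -82, "twist": 0, "fingers": 0.4}

```text
clock: 18.52
eef_pos: [0.5106, -0.181, 0.1221]
tool_rot: [0.997, -0.077, 0.003, 0.001]
ft_force: [1.1, 0.2, -0.4]
grip_width: 0.0255
grasp_force: 0.0
```

Run:
```python
from plan import *
from h import snap
# knife: mid (.5043,.319), head -169.3; grip 20 mm towards the handle
a=np.radians(-169.3); g=np.array([.5043,.319])-.02*np.array([np.cos(a),np.sin(a)]); print('grip',g)
c=now(); legs(c,[(*g,.12,190.7,6),(*g,.008,190.7,1)]); snap('wrist','w10.png')
```

```text
grip [0.52395226 0.32271333]
now [ 0.5106 -0.181   0.1221] psi -8.8 j [-20.  22.  -5.  63.  -0. 169.] w 0.0255 f 0.0 t 18.5
dx -11 dy -83 dz 0 twist -33 
dx 37 dy -76 dz 0 twist -33 
dx 72 dy -44 dz 1 twist -33 
dx 84 dy 3 dz 0 twist -33 
dx 69 dy 48 dz 1 twist -34 
dx 30 dy 77 dz 0 twist -33 
  -> [5.242000e-01 3.221000e-01 1.201000e-01 1.902093e+02]
dx 0 dy 1 dz 112 twist 0 *
  -> [5.240000e-01 3.231000e-01 8.100000e-03 1.902093e+02]
```

View pics/w10.png

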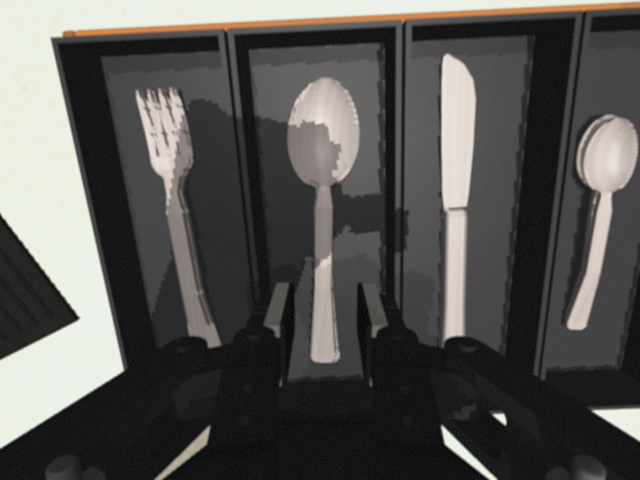

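Spoon placed, and the fork (px 175,210) and teaspoon (px 605,160) are also fine. Now the knife, gripped 20 mm towards its handle.

>>> carry_out:
  plan:
    - {"dx": -11, "dy": -83, "dz": 0, "twist": -33, "fingers": 0.1}
    - {"dx": -11, "dy": -83, "dz": 0, "twist": -33, "fingers": 0.1}
    - {"dx": -11, "dy": -83, "dz": 0, "twist": -33, "fingers": 0.1}
    - {"dx": -11, "dy": -83, "dz": 0, "twist": -33, "fingers": 0.1}
    - {"dx": -11, "dy": -83, "dz": 0, "twist": -33, "fingers": 0.1}

```text
clock: 18.98
eef_pos: [0.5092, -0.0952, 0.1177]
tool_rot: [0.977, 0.213, -0.002, -0.001]
ft_force: [-0.6, -0.7, 0.5]
grip_width: 0.0388
grasp_force: 0.0
```

>>> carry_out:
  plan:
    - {"dx": 37, "dy": -76, "dz": 0, "twist": -33, "fingers": 0.1}
    - {"dx": 37, "dy": -76, "dz": 0, "twist": -33, "fingers": 0.1}
    - {"dx": 37, "dy": -76, "dz": 0, "twist": -33, "fingers": 0.1}
    - {"dx": 37, "dy": -76, "dz": 0, "twist": -33, "fingers": 0.1}
    - {"dx": 37, "dy": -76, "dz": 0, "twist": -33, "fingers": 0.1}

```text
clock: 19.4
eef_pos: [0.5117, -0.0109, 0.1176]
tool_rot: [0.876, 0.482, -0.002, -0.001]
ft_force: [0.6, 0.0, 1.1]
grip_width: 0.0389
grasp_force: 0.0
```

>>> carry_out:
  plan:
    - {"dx": 72, "dy": -44, "dz": 1, "twist": -33, "fingers": 0.1}
    - {"dx": 72, "dy": -44, "dz": 1, "twist": -33, "fingers": 0.1}
    - {"dx": 72, "dy": -44, "dz": 1, "twist": -33, "fingers": 0.1}
    - {"dx": 72, "dy": -44, "dz": 1, "twist": -33, "fingers": 0.1}
    - {"dx": 72, "dy": -44, "dz": 1, "twist": -33, "fingers": 0.1}

```text
clock: 19.82
eef_pos: [0.5136, 0.0732, 0.1165]
tool_rot: [0.703, 0.711, -0.001, -0.001]
ft_force: [-0.9, 0.4, 0.0]
grip_width: 0.038
grasp_force: 0.0
```

>>> carry_out:
  plan:
    - {"dx": 84, "dy": 3, "dz": 0, "twist": -33, "fingers": 0.1}
    - {"dx": 84, "dy": 3, "dz": 0, "twist": -33, "fingers": 0.1}
    - {"dx": 84, "dy": 3, "dz": 0, "twist": -33, "fingers": 0.1}
    - {"dx": 84, "dy": 3, "dz": 0, "twist": -33, "fingers": 0.1}
    - {"dx": 84, "dy": 3, "dz": 0, "twist": -33, "fingers": 0.1}

```text
clock: 20.23
eef_pos: [0.5163, 0.157, 0.1163]
tool_rot: [0.472, 0.881, -0.001, -0.001]
ft_force: [-0.5, -0.3, 0.2]
grip_width: 0.0381
grasp_force: 0.0
```

>>> carry_out:
  plan:
    - {"dx": 69, "dy": 48, "dz": 1, "twist": -34, "fingers": 0.1}
    - {"dx": 69, "dy": 48, "dz": 1, "twist": -34, "fingers": 0.1}
    - {"dx": 69, "dy": 48, "dz": 1, "twist": -34, "fingers": 0.1}
    - {"dx": 69, "dy": 48, "dz": 1, "twist": -34, "fingers": 0.1}
    - {"dx": 69, "dy": 48, "dz": 1, "twist": -34, "fingers": 0.1}

```text
clock: 20.65
eef_pos: [0.5186, 0.2408, 0.1151]
tool_rot: [0.194, 0.981, -0.001, -0.002]
ft_force: [-1.1, -0.3, -0.2]
grip_width: 0.0388
grasp_force: 0.0
```

>>> carry_out:
  plan:
    - {"dx": 30, "dy": 77, "dz": 0, "twist": -33, "fingers": 0.1}
    - {"dx": 30, "dy": 77, "dz": 0, "twist": -33, "fingers": 0.1}
    - {"dx": 30, "dy": 77, "dz": 0, "twist": -33, "fingers": 0.1}
    - {"dx": 30, "dy": 77, "dz": 0, "twist": -33, "fingers": 0.1}
    - {"dx": 30, "dy": 77, "dz": 0, "twist": -33, "fingers": 0.1}

```text
clock: 21.07
eef_pos: [0.5208, 0.3233, 0.1149]
tool_rot: [-0.093, 0.996, -0.001, -0.002]
ft_force: [-0.3, -0.5, 0.5]
grip_width: 0.0384
grasp_force: 0.0
```

Run:
```python
from plan import *
from h import *
c=now(); c[3]%=360; legs(c,[(.524,.3227,.008,190.7,1)])
k=snap('wrist','w11.png')
im=k['image'].astype(int); b=(im.min(2)>100).astype(np.uint8); b[280:]=0; b[:,:260]=0; b[:,390:]=0
n,l,s,ce=cv2.connectedComponentsWithStats(b)
for i in range(1,n):
    if s[i,4]>300:
        print(s[i],ce[i].round(0))
        for y in range(s[i,1]+10,s[i,1]+s[i,3],20):
            xs=np.where(l[y]==i)[0]; print(y,xs.min(),xs.max(),ray(k,(xs.mean(),y),.011)[:2].round(4))
```

```text
now [0.5208 0.3233 0.1149] psi -169.4 j [32. 31.  8. 67. -0. 21.] w 0.0384 f 0.0 t 21.1
dx -3 dy -1 dz 107 twist 0 *
  -> [5.239000e-01 3.228000e-01 7.900000e-03 1.906214e+02]
[ 368    0   22  208 2187] [382.  67.]
10 369 389 [0.3813 0.3279]
30 371 389 [0.3913 0.3308]
50 373 389 [0.4017 0.3338]
70 377 389 [0.4122 0.3374]
90 379 389 [0.4231 0.3406]
110 381 389 [0.4343 0.3438]
130 383 389 [0.4458 0.3471]
150 385 389 [0.4576 0.3505]
170 387 389 [0.4698 0.3541]
190 389 389 [0.4823 0.3577]
[ 304   30   33  159 4089] [320. 108.]
40 304 321 [0.4039 0.2928]
60 304 333 [0.4139 0.2982]
80 305 336 [0.4246 0.3014]
100 306 335 [0.4359 0.3035]
120 306 335 [0.4475 0.3056]
140 307 334 [0.4594 0.3078]
160 309 333 [0.4716 0.3102]
180 310 331 [0.4842 0.3121]
[ 312  193   20   87 1488] [322. 239.]
203 316 323 [0.4993 0.3144]
223 313 331 [0.5124 0.3186]
243 313 331 [0.5262 0.3212]
263 314 331 [0.5403 0.3241]
```

The blade points towards the robot, and the notch is at x≈0.4915. That puts the grip point at about (0.5215, 0.3206), so only a 2 mm correction is needed.

>>> carry_out:
  plan:
    - {"dx": 0, "dy": -2, "dz": 35, "twist": 0, "fingers": 0.1}
    - {"dx": 0, "dy": -2, "dz": 70, "twist": 0, "fingers": 0.1}
    - {"dx": 0, "dy": -2, "dz": 98, "twist": 0, "fingers": 0.1}
    - {"dx": 0, "dy": -2, "dz": 107, "twist": 0, "fingers": 0.1}
    - {"dx": 0, "dy": -2, "dz": 107, "twist": 0, "fingers": 0.1}

```text
clock: 21.53
eef_pos: [0.5199, 0.3191, 0.0067]
tool_rot: [-0.088, 0.996, -0.002, -0.003]
ft_force: [0.4, -0.0, 0.6]
grip_width: 0.0383
grasp_force: 0.0
```

>>> carry_out:
  plan:
    - {"dx": 0, "dy": 0, "dz": 0, "twist": 0, "fingers": 1}
    - {"dx": 0, "dy": 0, "dz": 0, "twist": 0, "fingers": 1}
    - {"dx": 0, "dy": 0, "dz": 0, "twist": 0, "fingers": 1}
    - {"dx": 0, "dy": 0, "dz": 0, "twist": 0, "fingers": 1}
    - {"dx": 0, "dy": 0, "dz": 0, "twist": 0, "fingers": 1}

```text
clock: 21.95
eef_pos: [0.5235, 0.3214, 0.0116]
tool_rot: [-0.089, 0.996, 0.001, 0.001]
ft_force: [-1.0, -0.0, 2.5]
grip_width: 0.0123
grasp_force: 59.1
```

>>> carry_out:
  plan:
    - {"dx": 0, "dy": 0, "dz": -5, "twist": 0, "fingers": 1}
    - {"dx": 0, "dy": 0, "dz": -20, "twist": 0, "fingers": 1}
    - {"dx": 0, "dy": 0, "dz": -50, "twist": 0, "fingers": 1}
    - {"dx": 0, "dy": 0, "dz": -80, "twist": 0, "fingers": 1}
    - {"dx": 0, "dy": 0, "dz": -110, "twist": 0, "fingers": 1}

```text
clock: 22.37
eef_pos: [0.5221, 0.3206, 0.1215]
tool_rot: [-0.089, 0.996, -0.0, -0.0]
ft_force: [0.3, 0.2, -1.6]
grip_width: 0.012
grasp_force: 58.6
```

Run:
```python
from plan import *
c=now(); c[3]%=360; legs(c,[(.4816,-.267,.118,-4.8,6),(.4816,-.267,.022,-4.8,1)])
```

```text
now [0.5221 0.3206 0.1215] psi -169.8 j [32. 30.  8. 68.  0. 21.] w 0.0120 f 58.6 t 22.4
dx 24 dy -95 dz 1 twist 33 
dx -32 dy -93 dz 1 twist 32 
dx -76 dy -62 dz 0 twist 33 
dx -98 dy -11 dz 1 twist 32 
dx -88 dy 43 dz 0 twist 33 
dx -51 dy 84 dz 1 twist 32 
  -> [ 0.4814 -0.2672  0.1175 -4.7922]
dx 0 dy 0 dz 96 twist 0 *
  -> [ 0.4814 -0.2672  0.0215 -4.7922]
```

>>> carry_out:
  plan:
    - {"dx": 5, "dy": -19, "dz": 0, "twist": 6, "fingers": 1}
    - {"dx": 10, "dy": -38, "dz": 0, "twist": 13, "fingers": 1}
    - {"dx": 14, "dy": -57, "dz": 1, "twist": 20, "fingers": 1}
    - {"dx": 19, "dy": -76, "dz": 1, "twist": 26, "fingers": 1}
    - {"dx": 24, "dy": -95, "dz": 1, "twist": 33, "fingers": 1}

```text
clock: 22.78
eef_pos: [0.5156, 0.2223, 0.1198]
tool_rot: [0.2, 0.98, 0.0, 0.0]
ft_force: [0.1, -0.1, -0.9]
grip_width: 0.0123
grasp_force: 58.7
```

>>> carry_out:
  plan:
    - {"dx": -6, "dy": -19, "dz": 0, "twist": 6, "fingers": 1}
    - {"dx": -13, "dy": -37, "dz": 0, "twist": 13, "fingers": 1}
    - {"dx": -19, "dy": -56, "dz": 1, "twist": 19, "fingers": 1}
    - {"dx": -26, "dy": -74, "dz": 1, "twist": 26, "fingers": 1}
    - {"dx": -32, "dy": -93, "dz": 1, "twist": 32, "fingers": 1}

```text
clock: 23.2
eef_pos: [0.5092, 0.1242, 0.1188]
tool_rot: [0.463, 0.887, 0.0, 0.0]
ft_force: [-0.2, -0.8, -1.3]
grip_width: 0.0117
grasp_force: 58.7
```

>>> carry_out:
  plan:
    - {"dx": -15, "dy": -12, "dz": 0, "twist": 6, "fingers": 1}
    - {"dx": -30, "dy": -25, "dz": 0, "twist": 13, "fingers": 1}
    - {"dx": -46, "dy": -37, "dz": 0, "twist": 20, "fingers": 1}
    - {"dx": -61, "dy": -50, "dz": 0, "twist": 26, "fingers": 1}
    - {"dx": -76, "dy": -62, "dz": 0, "twist": 33, "fingers": 1}

```text
clock: 23.62
eef_pos: [0.5021, 0.0262, 0.1189]
tool_rot: [0.695, 0.719, 0.0, 0.0]
ft_force: [-0.7, -0.4, -1.3]
grip_width: 0.0118
grasp_force: 58.7
```

>>> carry_out:
  plan:
    - {"dx": -20, "dy": -2, "dz": 0, "twist": 6, "fingers": 1}
    - {"dx": -39, "dy": -4, "dz": 0, "twist": 13, "fingers": 1}
    - {"dx": -59, "dy": -7, "dz": 1, "twist": 19, "fingers": 1}
    - {"dx": -78, "dy": -9, "dz": 1, "twist": 26, "fingers": 1}
    - {"dx": -98, "dy": -11, "dz": 1, "twist": 32, "fingers": 1}

```text
clock: 24.03
eef_pos: [0.4949, -0.072, 0.1178]
tool_rot: [0.867, 0.499, 0.0, 0.0]
ft_force: [-0.1, -0.8, 0.2]
grip_width: 0.0121
grasp_force: 58.7
```

>>> carry_out:
  plan:
    - {"dx": -18, "dy": 9, "dz": 0, "twist": 6, "fingers": 1}
    - {"dx": -35, "dy": 17, "dz": 0, "twist": 13, "fingers": 1}
    - {"dx": -53, "dy": 26, "dz": 0, "twist": 20, "fingers": 1}
    - {"dx": -70, "dy": 34, "dz": 0, "twist": 26, "fingers": 1}
    - {"dx": -88, "dy": 43, "dz": 0, "twist": 33, "fingers": 1}

```text
clock: 24.45
eef_pos: [0.4886, -0.1697, 0.1178]
tool_rot: [0.973, 0.233, 0.0, 0.0]
ft_force: [0.1, 0.3, -0.9]
grip_width: 0.0121
grasp_force: 58.7
```

>>> carry_out:
  plan:
    - {"dx": -12, "dy": 19, "dz": 0, "twist": 7, "fingers": 1}
    - {"dx": -24, "dy": 38, "dz": 0, "twist": 14, "fingers": 1}
    - {"dx": -36, "dy": 57, "dz": 1, "twist": 21, "fingers": 1}
    - {"dx": -46, "dy": 75, "dz": 1, "twist": 28, "fingers": 1}
    - {"dx": -51, "dy": 84, "dz": 1, "twist": 32, "fingers": 1}

```text
clock: 24.87
eef_pos: [0.4817, -0.2693, 0.1169]
tool_rot: [0.999, -0.046, 0.0, 0.001]
ft_force: [0.9, -0.1, -0.2]
grip_width: 0.012
grasp_force: 58.7
```

>>> carry_out:
  plan:
    - {"dx": 0, "dy": 0, "dz": 10, "twist": 0, "fingers": 1}
    - {"dx": 0, "dy": 0, "dz": 30, "twist": 0, "fingers": 1}
    - {"dx": 0, "dy": 0, "dz": 50, "twist": 0, "fingers": 1}
    - {"dx": 0, "dy": 0, "dz": 60, "twist": 0, "fingers": 1}
    - {"dx": 0, "dy": 0, "dz": 60, "twist": 0, "fingers": 1}

```text
clock: 25.28
eef_pos: [0.4796, -0.2649, 0.0533]
tool_rot: [0.999, -0.041, -0.003, -0.002]
ft_force: [-0.6, 0.3, -0.8]
grip_width: 0.0118
grasp_force: 58.7
```

>>> carry_out:
  plan:
    - {"dx": 0, "dy": 0, "dz": 0, "twist": 0, "fingers": 1}
    - {"dx": 0, "dy": 0, "dz": 0, "twist": 0, "fingers": 1}
    - {"dx": 0, "dy": 0, "dz": 0, "twist": 0, "fingers": 1}
    - {"dx": 0, "dy": 0, "dz": 0, "twist": 0, "fingers": 1}
    - {"dx": 0, "dy": 0, "dz": 0, "twist": 0, "fingers": 1}

```text
clock: 25.7
eef_pos: [0.4826, -0.2672, 0.0573]
tool_rot: [0.999, -0.042, 0.001, 0.0]
ft_force: [-0.3, -0.1, -1.3]
grip_width: 0.0118
grasp_force: 58.7
```

Run:
```python
from plan import *
from h import snap
c=now(); legs(c,[(.4816,-.267,.022,-4.8,1)]); snap('wrist','w12.png')
```

```text
now [ 0.4826 -0.2672  0.0573] psi -4.8 j [-29.  27.  -8.  55.   0. 156.] w 0.0118 f 58.7 t 25.7
dx -1 dy 0 dz 35 twist 0 *
  -> [ 0.4816 -0.2671  0.0223 -4.776 ]
```

View pics/w12.png

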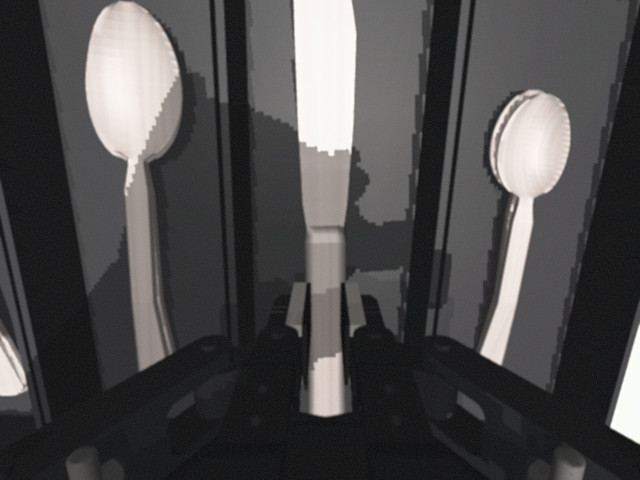

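The knife is held straight over the stored one. I'll lower it and check the force.

>>> carry_out:
  plan:
    - {"dx": 0, "dy": 0, "dz": 12, "twist": 0, "fingers": 1}
    - {"dx": 0, "dy": 0, "dz": 22, "twist": 0, "fingers": 1}
    - {"dx": 0, "dy": 0, "dz": 30, "twist": 0, "fingers": 1}
    - {"dx": 0, "dy": 0, "dz": 33, "twist": 0, "fingers": 1}
    - {"dx": 0, "dy": 0, "dz": 33, "twist": 0, "fingers": 1}

```text
clock: 26.17
eef_pos: [0.4812, -0.2666, 0.0236]
tool_rot: [0.999, -0.042, -0.001, -0.0]
ft_force: [-2.7, 0.8, 4.2]
grip_width: 0.0122
grasp_force: 60.6
```

>>> carry_out:
  plan:
    - {"dx": 0, "dy": 0, "dz": 1, "twist": 0, "fingers": 1}
    - {"dx": 0, "dy": 0, "dz": 1, "twist": 0, "fingers": 1}
    - {"dx": 0, "dy": 0, "dz": 1, "twist": 0, "fingers": 1}
    - {"dx": 0, "dy": 0, "dz": 1, "twist": 0, "fingers": 1}
    - {"dx": 0, "dy": 0, "dz": 1, "twist": 0, "fingers": 1}

```text
clock: 26.58
eef_pos: [0.4812, -0.2666, 0.0235]
tool_rot: [0.999, -0.042, -0.0, -0.0]
ft_force: [-4.3, 3.7, 10.6]
grip_width: 0.0118
grasp_force: 61.5
```

The knife is resting on the stored one at about 10 N. Releasing.

>>> carry_out:
  plan:
    - {"dx": 0, "dy": 0, "dz": -1, "twist": 0, "fingers": 1}
    - {"dx": 0, "dy": 0, "dz": -1, "twist": 0, "fingers": 0.6}
    - {"dx": 0, "dy": 0, "dz": -1, "twist": 0, "fingers": 0.35}
    - {"dx": 0, "dy": 0, "dz": -1, "twist": 0, "fingers": 0.35}
    - {"dx": 0, "dy": 0, "dz": -1, "twist": 0, "fingers": 0.35}

```text
clock: 27.0
eef_pos: [0.4819, -0.2669, 0.023]
tool_rot: [0.999, -0.042, -0.0, -0.0]
ft_force: [0.1, 0.9, -1.1]
grip_width: 0.0277
grasp_force: 0.0
```

>>> carry_out:
  plan:
    - {"dx": 0, "dy": 0, "dz": -10, "twist": 0, "fingers": 0.35}
    - {"dx": 0, "dy": 0, "dz": -40, "twist": 0, "fingers": 0.35}
    - {"dx": 0, "dy": 0, "dz": -75, "twist": 0, "fingers": 0.35}
    - {"dx": 0, "dy": 0, "dz": -110, "twist": 0, "fingers": 0.35}
    - {"dx": 0, "dy": 0, "dz": -110, "twist": 0, "fingers": 0.35}

```text
clock: 27.42
eef_pos: [0.4862, -0.2693, 0.1416]
tool_rot: [0.999, -0.042, 0.006, 0.003]
ft_force: [1.0, -0.6, 1.5]
grip_width: 0.0279
grasp_force: 0.0
```

Run:
```python
from plan import *
from h import snap
now(); snap('wrist','w13.png')
```

```text
now [ 0.4862 -0.2693  0.1416] psi -4.8 j [-29.  22.  -1.  65.   0. 156.] w 0.0279 f 0.0 t 27.4
```

View pics/w13.png

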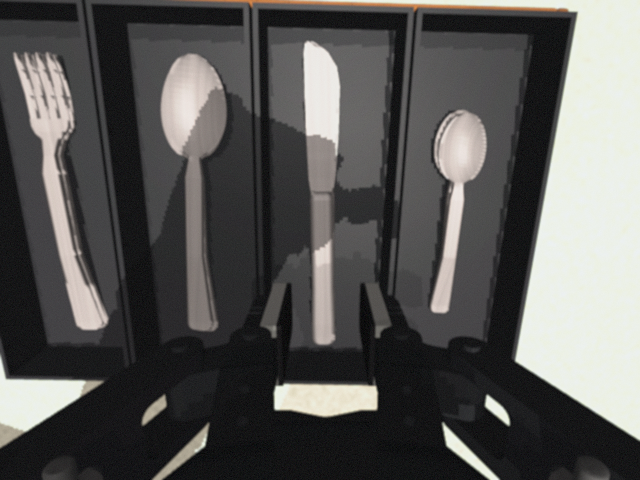

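All four pieces lie stacked flat on their kinds, heads at the far end (fork px 60,190; spoon 195,190; knife 322,190; teaspoon 457,210). Handing in.

```bash
python3 -c "
from workcell import job_done
print(job_done())"
```

```text
the job is handed in; nothing more can be done
None
```

The fork, knife, spoon and teaspoon each lie flat on the stored piece of their kind in the right bin, heads matching; the mug and bottle were left alone and the job was handed in at about 27 s (no verdict was returned).

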